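Nest three pans on the hook

TASK

Hang the three steel pans on the hook, largest first, then the medium one, then the small one. Slide each back along the rod in turn until it seats and you feel the sprung stop give by about 2 mm, gently, never pushing hard (keep it under 15 N or so), and leave all three hanging nested, eye against eye, without shifting the other things on the bench.

Things in the scene. Friction and masses are not known exactly. Their poses are not given: they have to be found in the camera images.
- pan_large: large round steel pan, 120 mm across, 32 mm deep, 0.08 to 0.22 kg, standing loose in a wooden chock: lift straight up 35 mm to clear its lips. Origin: centre of its hanging eye; z up the handle, the dish opens to -x. Eye: a tube along x, bore 22, outside 32 mm, from x = -5 to +15 mm. Dish: from x = -15 to +17 mm, centre 100 mm and the soles of its two feet 163 mm below the origin.
- pan_large_grip (a point): middle of the large pan's wooden grip, 36 mm above the eye centre: 10 mm thick (x), 24 mm wide (y), 38 mm tall, its top 14 mm above this point; pinch it across the width from above. The tallest grip on the table starts with its top at z = 225 mm.
- pan_medium: medium round steel pan, 88 mm across, 32 mm deep, 0.08 to 0.22 kg, standing loose in a wooden chock: lift straight up 35 mm to clear its lips. Origin: centre of its hanging eye; z up the handle, the dish opens to -x. Eye: a tube along x, bore 22, outside 32 mm, from x = -5 to +15 mm. Dish: from x = -15 to +17 mm, centre 100 mm and the soles of its two feet 147 mm below the origin.
- pan_medium_grip (a point): middle of the medium pan's wooden grip, 36 mm above the eye centre: 10 mm thick (x), 24 mm wide (y), 38 mm tall, its top 14 mm above this point; pinch it across the width from above. The tallest grip on the table starts with its top at z = 225 mm.
- pan_small: small round steel pan, 56 mm across, 32 mm deep, 0.08 to 0.22 kg, standing loose in a wooden chock: lift straight up 35 mm to clear its lips. Origin: centre of its hanging eye; z up the handle, the dish opens to -x. Eye: a tube along x, bore 22, outside 32 mm, from x = -5 to +15 mm. Dish: from x = -15 to +17 mm, centre 100 mm and the soles of its two feet 131 mm below the origin.
- pan_small_grip (a point): middle of the small pan's wooden grip, 36 mm above the eye centre: 10 mm thick (x), 24 mm wide (y), 38 mm tall, its top 14 mm above this point; pinch it across the width from above. The tallest grip on the table starts with its top at z = 225 mm.
- hook: heavy fixed steel hook stand. Origin under its post (18 mm thick, 216 mm tall), at worktop height; foot plate 14 mm thick, from x = -110 to +40 mm, 130 mm wide. The hook rod, 8 mm thick, leaves the post 200 mm up (its axis) and points along -x, straight to x = -152 mm, then turns up. A red stop collar is clamped somewhere on the rod near the post.
- hook_tip (a point): on the rod's axis line, at the hook's end (x = -166 mm from the post). The upturned tip's top is 10 mm above this line, so an eye passes over it with its centre about 3 mm above the line (4 mm either way), and then hangs with its centre 7 mm below the line.
- stop_pad (a joint): how far the stop's black rubber pad (32 mm across, sprung, facing the tip) is pushed in, m: 0 free, 0.006 at its end; 5 N per mm, springs back. Where the pad stands is not measured: its face is 42 to 72 mm from the post's axis, to be felt. Pans pressed home touch the pad or one another eye to eye: eye centres 20 mm apart, the smaller dish partly inside the larger.
- mallet: beech mallet lying at the back, 231 x 100 x 60 mm, origin under its middle; a bystander
- masking_tape: roll of masking tape lying flat, 96 mm across, 24 mm high, origin under its middle; a bystander
- gouge: turning gouge lying near the front edge, 310 mm long, 29 mm thick, origin under its middle; a bystander
- sanding_block: grey sanding block, 52 x 68 x 23 mm, origin under its middle; a bystander
- spray_tin: round wax tin, 79 mm across, 47 mm high, origin under its middle; a bystander
- clear_box: clear parts box behind the hook, 87 x 120 x 34 mm, origin under its middle; a bystander
There are look-alikes about, which are no part of the job. What is shaped like the pan_small but red is not meant.

How it is judged:
By the outcome, as a careful person would: the job done as asked, in the order asked, and still so for the second after the job is handed in, with the robot touching nothing.
It also fails if it takes over 72 s, if anything falls off the work surface, if the arm or the gripper's body presses on something with over 40 N, if the wrist force passes 120 N, or if a joint passes its speed limit or range.

ROBOT

A 6-joint arm with a two-finger parallel gripper is mounted at the origin on a cart in front of the work surface, level with it; the furniture and walls round the work are solid. World frame = base frame: x ahead of the robot, y to its left, z up, the work surface at z = 0. Lengths are in mm, angles in rad, forces in N, time in s.
With the tool pointing down it reaches from about 350 to 875 mm from the base axis. Payload 4.2 kg.
Tool frame: the origin (TCP) lies at the very end of the fingers, on their centre line; the grasp point (between the pads) lies 19 mm behind it; z points along the fingers, y is the line along which they close (so a half turn about z gives the same grasp; the last joint's range is limited). The gripper opens to 85 mm and grips with 20 to 120 N. Pads are 22 mm wide; open, the fingers measure 114 mm over their backs; the gripper's body (76 mm by 85 mm) begins 54 mm behind the grasp point. The pads swing forward as they close: fully open they stand 13 mm farther back than shut.
Start: joints at [1.534, 0.385, 0.008, 0, -1.194, -0.259], TCP at [182.158, 597.844, 195.812] pointing down, gripper open.
Joint ranges: [-3.14, 3.14], [-1.21, 2.06], [-1.07, 1.41], [-3.16, 2.05], [-2.99, -0.16], [-3.1, 3.1]. Speed limits (rad/s): [2.79, 2.79, 3.14, 3.14, 3.14, 3.14].

INTERFACE

Orientations are given as a unit quaternion [x, y, z, w].
In Python, from bench import read_state, get_image, camera_model, job_done gives the robot as it stands.
- The arm moves only by the shell command python3 -m handwheel 'ROWS'. ROWS is JSON, a list of rows, each a list of 7 numbers: the shift along the tool's x, y, z in m, then the turn, a rotation vector about the tool's x, y, z in rad, then the gripper's target within -1 to 1 (fully open at 1, half-way at 0, shut at -1). In form: [[dx, dy, dz, wx, wy, wz, jaw], ...]. A call has 1 to 10 rows; each row is the pose to reach, as a shift and turn from the pose commanded when the call began, along the tool's axes at that moment; what a row does not reach only later rows make up. A row lasts 1/8 s, in which the tool goes at most 62.5 mm and 10.7 degrees, less where a joint would pass 70% of its speed; a pose out of reach is approached as far as the arm can. A call with a gripper value outside its range is refused whole. The fingers move at their own pace and stop on an object; the grip force is fixed at half the most. Time passes only in rows, so rows that repeat a pose let the fingers close. It gives the time, the measured TCP pose, the force, the opening and the grip force at its end, in the units of the state.
- read_state(): the state, without advancing time (a new reading comes with each control period).
- get_image(name): name is "side" or "top"; returns (picture, depth): 480x640x3 uint8, blue, green, red; 480x640 float32, mm along the optical axis (not along the pixel's ray), 0 where there is no reading.
- camera_model(name): a dict with "K" (3x3 intrinsics, pixels), "rvec" (rotation vector, rad) and "tvec" (3), from world to camera coordinates, as OpenCV has them. Camera axes: x right, y down, z forward; pixel columns grow to the right and rows downward; lengths in mm; the calibration is good to about 2 mm. A picture is of the moment at which its call begins. camera_model takes no time and is no camera call.
- job_done(): hands the job in; it is judged then, once.
The state is a dict: "clock": time; "joints": joint angles; "joint_vel": joint speeds; "joint_efforts": joint torques, N m; "position": TCP position; "ee_rot": TCP orientation; "contact_force": force on the tool from outside, world axes, zero at the start; "wrist_torque": the same for the moment, N m; "gripper_width": finger opening in mm; "grasp_force": force on a finger pad.
Only numpy, scipy, OpenCV 4.12 (cv2) and the standard library are available. Lean on these libraries where they do the work, as an engineer would, in place of code of your own. Each camera call takes 0.05 s, during which the arm holds its last target. There are 200 camera calls.

## Working session

There is one attempt and no reset: what is moved stays moved. The work goes in short steps, Python scripts to look and compute and a shell command to move; the robot and the scene stay as the last step left them, time stands still between calls to the robot, and variables do not carry over. Pictures are saved under pics/ and viewed, at most 10 in all, crops included, and the job is handed in when it is done.

```bash
mkdir -p pics; cat > h.py <<'E'
import numpy as np, cv2
from bench import read_state, get_image, camera_model, job_done
def cam(n):
    m=camera_model(n); K=np.array(m["K"],float).reshape(3,3); R=cv2.Rodrigues(np.array(m["rvec"],float))[0]; t=np.array(m["tvec"],float).ravel()
    return K,R,t
def cloud(n,d):
    K,R,t=cam(n); v,u=np.mgrid[:480,:640]
    p=np.stack([(u-K[0,2])/K[0,0]*d,(v-K[1,2])/K[1,1]*d,d],-1)
    return (p-t)@R
def ray(n,u,v,z):
    K,R,t=cam(n); c=-R.T@t; r=R.T@np.array([(u-K[0,2])/K[0,0],(v-K[1,2])/K[1,1],1]); return c+r*(z-c[2])/r[2]
def proj(n,p):
    K,R,t=cam(n); q=K@(R@np.array(p,float)+t); return q[:2]/q[2]
E
python3 - <<'E'
from h import *
for n in("side","top"):
    im,d=get_image(n); cv2.imwrite(f"pics/{n}0.png",im); np.savez(f"{n}0.npz",im=im,d=d)
    K,R,t=cam(n); print(n,-R.T@t,K[0,0],(d>0).mean())
s=read_state();print(s)
E
```

```text
side [ 163.63904761 -686.718287   1044.46251668] 437.3513684524121 0.9958919270833333
top [ 204.13146562  124.43535291 1474.59178227] 590.1377899215129 0.9960091145833333
{'clock': 0.1, 'joints': array([ 1.53360879e+00,  3.85455101e-01,  6.75991570e-03, -4.09039500e-04,
       -1.19401134e+00, -2.58571612e-01]), 'joint_vel': array([ 1.05791456e-03, -2.14693160e-03,  1.42638139e-03,  1.83554538e-03,
       -6.20060631e-05, -1.66871482e-03]), 'joint_efforts': array([-1.95497073e-04, -3.93318415e+01,  1.88929939e+01,  4.19788465e+00,
       -2.53616679e-03,  3.14061502e-06]), 'position': array([182.00577903, 597.29168861, 194.84871709]), 'ee_rot': array([ 9.89074141e-01, -1.47415722e-01, -8.34318264e-05,  9.70252135e-04]), 'contact_force': array([0.49185914, 0.64258911, 0.12364247]), 'wrist_torque': array([-0.05668526, -0.02424129, -0.03246674]), 'grasp_force': 0.0, 'gripper_width': 85.57347301307955}
```

View pics/top0.png

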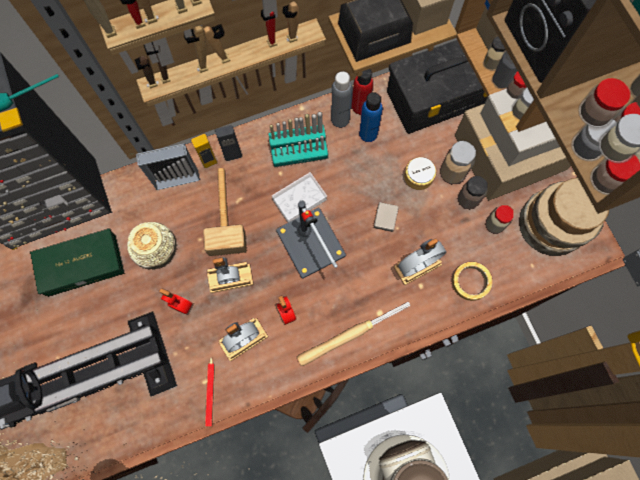

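View pics/side0.png

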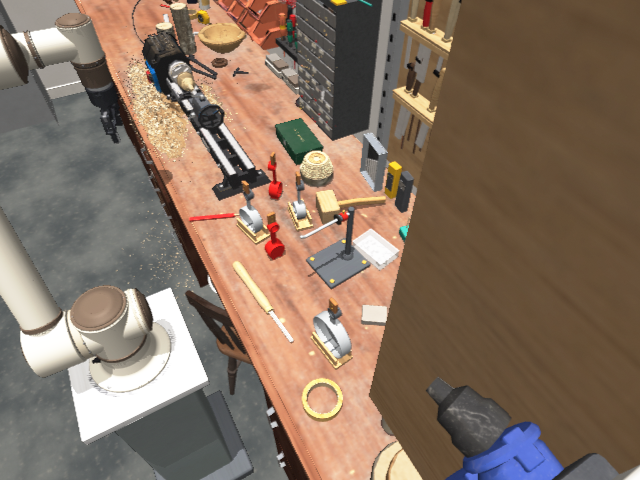

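The top view shows the hook stand at about (310,235), with its rod pointing lower right, and chocked pans at about (230,272), (242,335) and (420,258). Two red look-alikes are at (177,300) and (286,308). The side view shows the same things: stand at (345,250), pans at (250,220), (300,205) and (332,335). Next I'll get the metric layout.

```bash
python3 - <<'E'
from h import *
for n in("side","top"):
    print(n,[proj(n,p).round() for p in([0,0,0],[300,0,0],[0,300,0],[182,598,196])])
z=np.load("top0.npz");P=cloud("top",z['d']);im=z['im']
for (u,v) in [(230,272),(242,335),(420,258),(310,210),(300,240),(334,264),(285,308),(177,300),(385,216),(472,280),(350,335),(225,240),(300,195)]:
    print((u,v),P[v,u].round(),im[v,u])
def crop(n,u0,v0,w,h,s):
    im=np.load(n+"0.npz")['im']; return cv2.resize(im[v0:v0+h,u0:u0+w],None,fx=s,fy=s,interpolation=cv2.INTER_CUBIC)
a=crop("top",190,190,260,180,3); cv2.imwrite("pics/topc.png",a)
b=crop("side",220,170,190,200,3); cv2.imwrite("pics/sidec.png",b)
E
```

```text
side [array([131., 354.]), array([239., 306.]), array([106., 272.]), array([123., 146.])]
top [array([406., 480.]), array([356., 359.]), array([286., 532.]), array([107., 518.])]
(230, 272) [603. 212.  73.] [222 219 214]
(242, 335) [443. 234. 101.] [227 225 221]
(420, 258) [ 452. -217.  134.] [228 227 223]
(310, 210) [634. -13. 208.] [101 112 167]
(300, 240) [633.  20.  15.] [63 62 58]
(334, 264) [496. -16. 210.] [194 190 183]
(285, 308) [457. 119. 142.] [ 19  27 195]
(177, 300) [580. 351.  89.] [15 17 86]
(385, 216) [ 609. -208.   23.] [173 189 201]
(472, 280) [ 375. -351.   -1.] [103 127 178]
(350, 335) [357.  -5.  30.] [171 232 242]
(225, 240) [689. 198.  61.] [124 182 227]
(300, 195) [740. -22.  38.] [231 229 232]
```

View pics/topc.png

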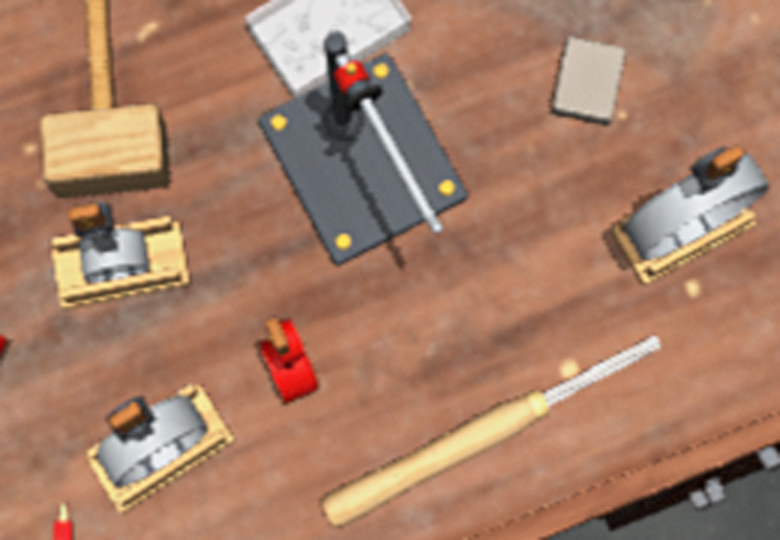

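View pics/sidec.png

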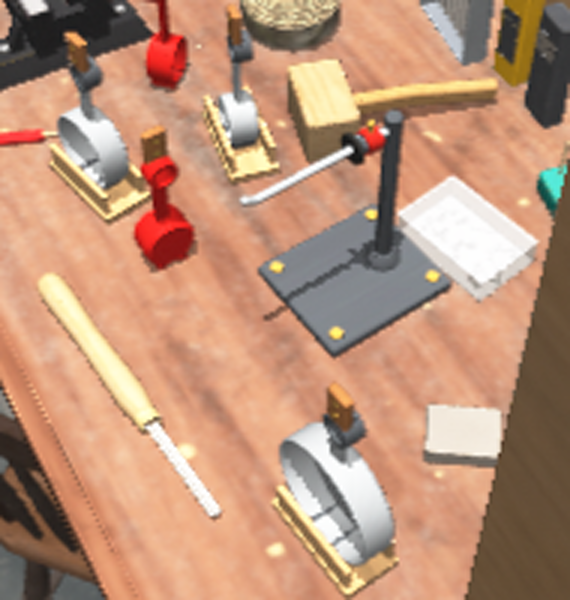

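Both crops are clear. In the top crop the rod runs from about (370,95) to (435,228). The grips are at (725,160), (130,415) and (92,218), and the pans sit in pale chocks. I'll now measure the grips, dish and chock directions, and the rod.

```bash
cat > m.py <<'E'
from h import *
D={n:np.load(n+"0.npz") for n in("top","side")}
C={n:cloud(n,D[n]['d']) for n in D}
H={n:cv2.cvtColor(D[n]['im'],cv2.COLOR_BGR2HSV).astype(int) for n in D}
for nm,c in dict(large=(452,-217),medium=(443,234),small=(603,212)).items():
    S=[];W=[]
    for n in D:
        P=C[n];h=H[n]; near=np.hypot(P[...,0]-c[0],P[...,1]-c[1])<95
        g=near&(P[...,2]>150)&(P[...,2]<240)&(h[...,1]>110)&(h[...,0]<25)
        q=P[g]; print(nm,n,'grip n',len(q),'z max',np.percentile(q[:,2],[50,95]).round(1))
        v,u=np.nonzero(g); print('   px',u.mean().round(1),v.mean().round(1),'mean',q.mean(0).round(1))
        t=q[q[:,2]>np.percentile(q[:,2],95)-6]; print('   top',t.mean(0).round(1),len(t))
        st=near&(h[...,1]<40)&(P[...,2]>30)&(P[...,2]<140); S.append(P[st])
        wd=near&(h[...,1]>60)&(h[...,2]>170)&(h[...,0]<30)&(h[...,0]>14)&(P[...,2]>6)&(P[...,2]<45); W.append(P[wd])
    for k,A in(('steel',S),('chock',W)):
        A=np.vstack(A)[:,:2]; m=np.median(A,0);A=A[np.hypot(*(A-m).T)<80]
        A=A.astype(np.float32)
        (cx,cy),(w,hh),an=cv2.minAreaRect(A); ev,V=np.linalg.eigh(np.cov(A.T))
        print('  ',k,len(A),(round(cx,1),round(cy,1)),(round(w),round(hh)),round(an,1),'pca long dir deg',np.degrees(np.arctan2(V[1,1],V[0,1])).round(1),np.sqrt(ev).round(1))
for n in D:
    P=C[n];h=H[n]
    r=(np.hypot(P[...,0]-560,P[...,1]-0)<110)&(P[...,2]>185)&(P[...,2]<225)&(h[...,1]<50)&(h[...,2]>120)
    q=P[r]; v,u=np.nonzero(r); l=cv2.fitLine(q[:,:2].astype(np.float32),cv2.DIST_HUBER,0,.01,.01).ravel()
    print(n,'rod',len(q),l.round(3),np.degrees(np.arctan2(l[1],l[0])).round(2),'z',q[:,2].mean().round(1),'ends',q[q[:,0].argmin()].round(),q[q[:,0].argmax()].round())
    o=q[q[:,0].argsort()]
    print(o[::max(1,len(o)//8)].round())
    p=(np.hypot(P[...,0]-630,P[...,1]+13)<60)&(P[...,2]>206)&(h[...,2]<100)&(h[...,1]<90); print('post',P[p].mean(0).round(),np.percentile(P[p],[5,95],axis=0).round())
    rd=(np.hypot(P[...,0]-620,P[...,1]+13)<70)&(P[...,2]>180)&(h[...,1]>180)&((h[...,0]<8)|(h[...,0]>172)); print('red',P[rd].mean(0).round())
    fp=(np.hypot(P[...,0]-600,P[...,1]+0)<120)&(abs(P[...,2]-14)<6)&(h[...,1]<60)&(h[...,2]<90);A=P[fp][:,:2].astype(np.float32);print('plate',cv2.minAreaRect(A))
E
python3 m.py
```

```text
large top grip n 75 z max [222.2 228.4]
   px 431.5 243.2 mean [ 458.1 -233.6  217.5]
   top [ 459.1 -234.9  225.7] 37
large side grip n 101 z max [216.4 225.1]
   px 332.8 304.6 mean [ 455.4 -239.1  213. ]
   top [ 456.8 -237.8  223. ] 45
   steel 1367 (456.5, -237.0) (38, 122) 4.9 pca long dir deg 95.2 [ 9.  38.6]
   chock 438 (456.8, -236.2) (55, 112) 8.1 pca long dir deg 102.1 [12.1 36.8]
medium top grip n 78 z max [206.6 212. ]
   px 231.9 328.8 mean [445.7 241.9 201.6]
   top [446.7 241.  209.2] 44
medium side grip n 65 z max [196.5 208.3]
   px 245.4 186.6 mean [444.4 236.7 195. ]
   top [445.6 237.9 206.6] 25
   steel 789 (446.7, 240.3) (35, 91) 11.7 pca long dir deg 103.3 [ 8.4 28.1]
   chock 483 (445.6, 240.1) (58, 113) 13.3 pca long dir deg 114.0 [14.6 35.8]
small top grip n 78 z max [189.4 195.4]
   px 218.4 261.5 mean [603.9 221.8 184.5]
   top [605.2 221.7 193.1] 39
small side grip n 49 z max [184.2 193.6]
   px 297.8 177.3 mean [602.2 214.9 180.7]
   top [604.1 217.  191.6] 18
   steel 475 (606.7, 220.8) (44, 60) 0.8 pca long dir deg 86.4 [ 7.9 15.5]
   chock 648 (605.
[... 299 characters left out ...]
1.]
 [639.  -0. 201.]
 [662.  -2. 214.]]
post [618.  -4. 212.] [[606. -17. 207.]
 [650.   7. 218.]]
red [625.   0. 210.]
plate ((617.4505004882812, -0.06873321533203125), (148.23651123046875, 121.84197235107422), 6.868661880493164)
side rod 143 [ 9.93000e-01  1.18000e-01  5.59956e+02 -1.29460e+01] 6.77 z 203.9 ends [489. -17. 203.] [657.   2. 214.]
[[489. -17. 203.]
 [503. -23. 201.]
 [519. -21. 202.]
 [536. -16. 199.]
 [555. -15. 200.]
 [571.  -8. 201.]
 [589.  -8. 204.]
 [616.  -5. 206.]
 [652.  -6. 213.]]
post [622.  -8. 210.] [[603. -20. 207.]
 [653.   3. 214.]]
red [625. -10. 207.]
plate ((614.164794921875, -12.932945251464844), (144.817626953125, 119.48085021972656), 5.730203151702881)
```

```bash
cat >> h.py <<'E'
from scipy.spatial.transform import Rotation as Ro
def go(x,y,z,yaw):
    "tool-frame shift (m) and turn to put TCP at x,y,z, tool x at yaw deg, tool down"
    s=read_state(); R=Ro.from_quat(s['ee_rot']); c=np.radians(yaw)
    T=Ro.from_matrix(np.array([[np.cos(c),np.sin(c),0],[np.sin(c),-np.cos(c),0],[0,0,-1]]))
    print('row',(R.inv().apply(np.array([x,y,z])-s['position'])/1000).round(4),(R.inv()*T).as_rotvec().round(4))
def st(yaw=6.6):
    s=read_state(); c=np.radians(yaw); f=s['contact_force']; e=np.array([np.cos(c),np.sin(c)]); 
    print('t',round(s['clock'],2),'pos',s['position'].round(1),'yaw',np.degrees(np.arctan2(*Ro.from_quat(s['ee_rot']).as_matrix()[[1,0],0])).round(1),'F along/lat/z',(f[:2]@e).round(1),(f[:2]@[-e[1],e[0]]).round(1),f[2].round(1),'w',round(s['gripper_width'],1),'gf',round(float(s['grasp_force']),1))
E
python3 - <<'E'
from h import *
for n in("top","side"):
    z=np.load(n+"0.npz");P=cloud(n,z['d']);h=cv2.cvtColor(z['im'],cv2.COLOR_BGR2HSV).astype(int)
    r=(P[...,0]>500)&(P[...,0]<592)&(abs(P[...,1]+12)<25)&(P[...,2]>185)&(P[...,2]<222)&(h[...,2]>100)&(h[...,1]<60)
    v,u=np.nonzero(r); X=np.array([ray(n,a,b,201)[:2] for a,b in zip(u,v)],np.float32)
    l=cv2.fitLine(X,cv2.DIST_HUBER,0,.01,.01).ravel(); k=l[1]/l[0]
    print(n,len(X),'ang',np.degrees(np.arctan(k)).round(2),'y at x=490,560,600',[round(float(l[3]+k*(x-l[2])),1) for x in(490,560,600)],X[:,0].min(),X[:,0].max())
go(182,598,310,-17); go(440,250,310,5); go(457,-236.5,310,5)
E
```

```text
top 142 ang 6.47 y at x=490,560,600 [-18.9, -11.0, -6.5] 500.90234 592.751
side 92 ang 6.34 y at x=490,560,600 [-20.2, -12.5, -8.0] 500.8089 592.6539
row [-0.0002 -0.0005 -0.1152] [ 0.0019 -0.0001  0.0008]
row [ 0.3481  0.2572 -0.1146] [ 1.900e-03  3.000e-04 -3.832e-01]
row [ 0.5062  0.7176 -0.1137] [ 1.900e-03  3.000e-04 -3.832e-01]
```

```bash
python3 -m handwheel '[[0,0,-0.06,0,0,0,1],[0,0,-0.115,0,0,0,1],[0.05,0.04,-0.115,0,0,-0.1,1],[0.1,0.075,-0.115,0,0,-0.2,1],[0.15,0.11,-0.115,0,0,-0.3,1],[0.2,0.15,-0.115,0,0,-0.383,1],[0.25,0.185,-0.115,0,0,-0.383,1],[0.3,0.22,-0.115,0,0,-0.383,1],[0.348,0.257,-0.115,0,0,-0.383,1],[0.348,0.257,-0.115,0,0,-0.383,1]]'; python3 - <<'E'
from h import *
st(); go(457,-236.5,310,5)
E
```

```text
clock: 1.35
position: [441.5, 247.3, 310.4]
ee_rot: [0.999, 0.04, -0.0, 0.0]
contact_force: [-0.4, 1.0, -0.9]
gripper_width: 85.5
grasp_force: 0.0
t 1.35 pos [441.5 247.3 310.4] yaw 4.6 F along/lat/z -0.3 1.1 -0.9 w 85.5 gf 0.0
row [-0.0237  0.4835  0.0008] [ 0.0008  0.0008 -0.0063]
```

```bash
python3 -m handwheel '[[-0.003,0.06,0,0,0,0,1],[-0.006,0.12,0,0,0,0,1],[-0.009,0.18,0,0,0,0,1],[-0.012,0.24,0,0,0,0,1],[-0.015,0.3,0,0,0,0,1],[-0.018,0.36,0,0,0,0,1],[-0.021,0.42,0,0,0,0,1],[-0.024,0.484,0,0,0,-0.006,1],[-0.024,0.484,0,0,0,-0.006,1],[-0.024,0.484,0,0,0,-0.006,1]]'; python3 - <<'E'
from h import *
st(); go(457,-236.5,194,5)
E
```

```text
clock: 2.6
position: [458.4, -233.1, 310.3]
ee_rot: [0.999, 0.047, -0.0, -0.0]
contact_force: [0.1, 0.7, -0.1]
gripper_width: 85.1
grasp_force: 0.0
t 2.6 pos [ 458.4 -233.1  310.3] yaw 5.3 F along/lat/z 0.2 0.7 -0.1 w 85.1 gf 0.0
row [-0.0016  0.0033  0.1163] [-0.0007  0.0009  0.0058]
```

```bash
python3 -m handwheel '[[0,0,0.02,0,0,0,1],[-0.001,0.001,0.07,0,0,0,1],[-0.001,0.001,0.1,0,0,0,1],[-0.001,0.001,0.116,0,0,0,1],[-0.001,0.001,0.116,0,0,0,1],[-0.001,0.001,0.116,0,0,0,-1],[-0.001,0.001,0.116,0,0,0,-1],[-0.001,0.001,0.116,0,0,0,-1],[-0.001,0.001,0.116,0,0,0,-1],[-0.001,0.001,0.116,0,0,0,-1]]'; python3 - <<'E'
from h import *
st()
E
```

```text
clock: 3.85
position: [457.5, -234.9, 194.9]
ee_rot: [0.999, 0.046, 0.0, 0.0]
contact_force: [-0.7, -0.3, 0.2]
gripper_width: 0.1
grasp_force: 0.0
t 3.85 pos [ 457.5 -234.9  194.9] yaw 5.3 F along/lat/z -0.7 -0.2 0.2 w 0.1 gf 0.0
```

```bash
python3 - <<'E'
from h import *
a=[]
for n,p in(("side",(457,-236,200)),("top",(457,-236,200))):
    im,d=get_image(n); np.savez(f"{n}1.npz",im=im,d=d); u,v=proj(n,p).astype(int); print(n,u,v)
    c=im[max(0,v-60):v+60,max(0,u-60):u+60]; a.append(cv2.resize(c,(400,400),interpolation=cv2.INTER_CUBIC))
cv2.imwrite("pics/g1.png",np.hstack(a))
E
```

```text
side 332 306
top 431 245
```

View pics/g1.png

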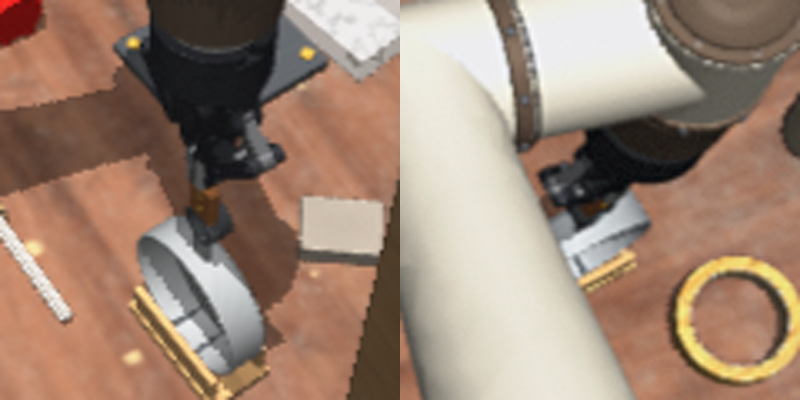

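The side half shows the pan still upright in its chock. Its brown grip is at crop (205,205), with the gripper's dark parts just above and beyond it. The jaws shut on nothing, so I'll check the gripper's position in depth.

```bash
python3 - <<'E'
from h import *
st()
s=read_state();print(s['joints'].round(3))
for n in("side","top"):
    z=np.load(n+"1.npz");P=cloud(n,z['d']);h=cv2.cvtColor(z['im'],cv2.COLOR_BGR2HSV).astype(int)
    near=np.hypot(P[...,0]-457,P[...,1]+236)<90
    dk=near&(h[...,2]<90)&(P[...,2]>178)&(P[...,2]<330)
    q=P[dk]
    for lo in range(180,330,15):
        w=q[(q[:,2]>=lo)&(q[:,2]<lo+15)]
        if len(w): print(n,lo,len(w),w.mean(0).round(),w.min(0).round(),w.max(0).round())
    g=near&(P[...,2]>150)&(P[...,2]<240)&(h[...,1]>110)&(h[...,0]<25)&(h[...,2]>60)
    q=P[g];print('grip',len(q),q.mean(0).round(1),np.percentile(q,[5,95],axis=0).round())
E
```

```text
t 3.95 pos [ 457.4 -234.9  194.8] yaw 5.3 F along/lat/z 0.2 -0.6 -0.9 w 0.2 gf 0.0
[-0.158  0.197 -0.261 -0.    -1.113  1.822]
side 180 53 [ 461. -243.  186.] [ 451. -251.  180.] [ 474. -225.  195.]
side 195 31 [ 455. -242.  202.] [ 452. -251.  196.] [ 461. -227.  209.]
side 210 26 [ 455. -241.  216.] [ 452. -250.  211.] [ 461. -226.  223.]
side 225 13 [ 450. -240.  237.] [ 447. -248.  231.] [ 460. -231.  240.]
side 240 39 [ 450. -243.  248.] [ 447. -251.  240.] [ 461. -230.  255.]
side 255 22 [ 449. -242.  262.] [ 446. -252.  255.] [ 455. -230.  270.]
side 270 85 [ 451. -243.  280.] [ 442. -271.  271.] [ 470. -205.  285.]
side 285 96 [ 448. -239.  293.] [ 440. -285.  285.] [ 469. -189.  300.]
side 300 88 [ 446. -248.  308.] [ 439. -296.  301.] [ 474. -182.  315.]
side 315 128 [ 453. -266.  321.] [ 439. -298.  315.] [ 474. -177.  329.]
grip 77 [ 455.  -241.8  209.3] [[ 452. -249.  192.]
 [ 460. -229.  226.]]
top 180 22 [ 457. -228.  188.] [ 453. -246.  180.] [ 464. -221.  195.]
top 195 11 [ 455. -228.  204.] [ 453. -238.  198.] [ 460. -224.  210.]
top 210 7 [ 454. -229.  217.] [ 453. -232.  211.] [ 455. -226.  224.]
top 225 4 [ 450. -231.  237.] [ 448. -236.  234.] [ 452. -228.  240.]
top 240 14 [ 450. -232.  248.] [ 448. -241.  241.] [ 452. -224.  254.]
top 255 2 [ 452. -225.  262.] [ 452. -225.  258.] [ 452. -224.  265.]
top 270 15 [ 449. -218.  280.] [ 445. -227.  272.] [ 458. -205.  285.]
top 285 38 [ 448. -210.  291.] [ 442. -228.  285.] [ 459. -188.  300.]
top 300 26 [ 446. -205.  308.] [ 441. -228.  300.] [ 464. -188.  315.]
top 315 99 [ 453. -186.  322.] [ 439. -220.  315.] [ 466. -174.  330.]
grip 4 [ 454.3 -234.9  201.9] [[ 454. -238.  193.]
 [ 455. -232.  210.]]
```

```bash
python3 -m handwheel '[[0,0,0,0,0,0,1],[0,0,0,0,0,0,1],[0,0.002,0,0,0,0,1],[0,0.002,0,0,0,0,1],[0,0.002,0,0,0,0,1],[0,0.002,0,0,0,0,1],[0,0.002,0.008,0,0,0,1],[0,0.002,0.016,0,0,0,1],[0,0.002,0.024,0,0,0,1],[0,0.002,0.024,0,0,0,1]]'; python3 - <<'E'
from h import *
st()
E
```

```text
clock: 5.2
position: [457.0, -236.6, 169.8]
ee_rot: [0.999, 0.047, -0.001, -0.0]
contact_force: [0.1, 0.2, 1.2]
gripper_width: 85.4
grasp_force: 0.0
t 5.2 pos [ 457.  -236.6  169.8] yaw 5.3 F along/lat/z 0.2 0.1 1.2 w 85.4 gf 0.0
```

```bash
python3 - <<'E'
from h import *
im,d=get_image("side");P=cloud("side",d);h=cv2.cvtColor(im,cv2.COLOR_BGR2HSV).astype(int)
m=(abs(P[...,0]-457)<25)&(h[...,2]<100)&(P[...,2]>120)&(P[...,2]<330)
for lo,hi in((-300,-270),(-205,-170),(-270,-205)):
    q=P[m&(P[...,1]>lo)&(P[...,1]<hi)]; print(lo,len(q),np.sort(q[:,2])[:12].round(),q[q[:,2].argsort()[:6]].round().tolist())
c=im[240:340,270:390]; cv2.imwrite("pics/g2.png",cv2.resize(c,None,fx=5,fy=5,interpolation=cv2.INTER_CUBIC))
E
```

```text
-300 261 [122. 217. 219. 222. 222. 224. 224. 225. 226. 226. 227. 228.] [[476.0, -271.0, 122.0], [455.0, -287.0, 217.0], [452.0, -284.0, 219.0], [452.0, -288.0, 222.0], [455.0, -287.0, 222.0], [452.0, -287.0, 224.0]]
-205 186 [122. 216. 217. 220. 220. 220. 221. 221. 221. 221. 222. 223.] [[466.0, -199.0, 122.0], [447.0, -195.0, 216.0], [461.0, -194.0, 217.0], [449.0, -196.0, 220.0], [447.0, -195.0, 220.0], [458.0, -195.0, 220.0]]
-270 297 [136. 137. 138. 138. 141. 141. 142. 142. 142. 143. 143. 144.] [[455.0, -232.0, 136.0], [456.0, -239.0, 137.0], [455.0, -236.0, 138.0], [456.0, -243.0, 138.0], [455.0, -232.0, 141.0], [457.0, -246.0, 141.0]]
```

View pics/g2.png

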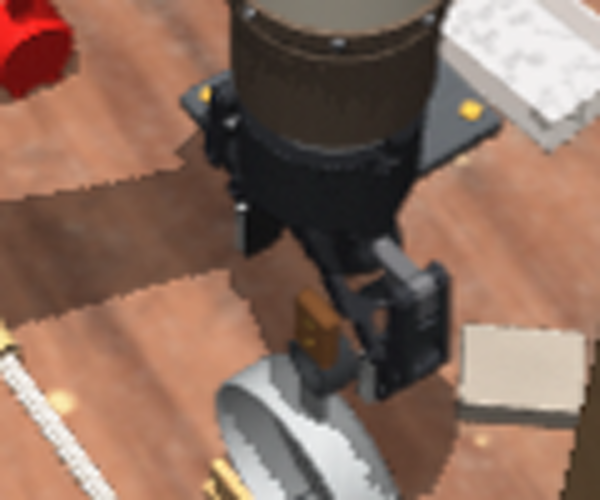

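The picture shows the open fingers straddling the grip at crop (318,325). Their ends are at z≈217 while the reported TCP is at 170. So the true shut finger end is about 34 mm above the reported TCP, and I'll work with that offset.

```bash
python3 -m handwheel '[[0,0,0.008,0,0,0,1],[0,0,0.010,0,0,0,1],[0,0,0.010,0,0,0,-1],[0,0,0.010,0,0,0,-1],[0,0,0.010,0,0,0,-1],[0,0,0.010,0,0,0,-1],[0,0,0.010,0,0,0,-1],[0,0,0.010,0,0,0,-1]]'; python3 - <<'E'
from h import *
st()
E
```

```text
clock: 6.25
position: [457.9, -236.8, 161.2]
ee_rot: [0.999, 0.047, 0.0, 0.0]
contact_force: [0.0, -0.6, 1.3]
gripper_width: 22.6
grasp_force: 59.2
t 6.25 pos [ 457.9 -236.8  161.2] yaw 5.3 F along/lat/z -0.1 -0.6 1.3 w 22.6 gf 59.2
```

```bash
python3 -m handwheel '[[0,0,-0.012,0,0,0,-1],[0,0,-0.03,0,0,0,-1],[0,0,-0.05,0,0,0,-1],[0,0,-0.05,0,0,0,-1],[0,0,-0.05,0,0,0,-1]]'; python3 - <<'E'
from h import *
st();go(455,-23.4,211,6.4)
E
```

```text
clock: 6.88
position: [456.9, -236.4, 210.0]
ee_rot: [0.999, 0.046, -0.001, -0.001]
contact_force: [-0.7, -0.0, -1.9]
gripper_width: 22.8
grasp_force: 59.0
t 6.88 pos [ 456.9 -236.4  210. ] yaw 5.3 F along/lat/z -0.7 0.1 -1.9 w 22.8 gf 59.0
row [ 0.0178 -0.2123 -0.0008] [-0.0011  0.0014 -0.0188]
```

```bash
python3 -m handwheel '[[0.002,-0.02,0,0,0,0,-1],[0.005,-0.06,0,0,0,0,-1],[0.009,-0.1,0,0,0,-0.01,-1],[0.012,-0.14,0,0,0,-0.019,-1],[0.015,-0.18,0,0,0,-0.019,-1],[0.0175,-0.205,0,0,0,-0.019,-1],[0.018,-0.212,0,0,0,-0.019,-1],[0.018,-0.212,0.022,0,0,-0.019,-1],[0.018,-0.212,0.022,0,0,-0.019,-1]]'; python3 - <<'E'
from h import *
st();go(455,-23.4,189,6.4)
a=[]
for n,p in(("side",(480,-20,200)),("top",(480,-20,200))):
    im,d=get_image(n); np.savez(f"{n}2.npz",im=im,d=d); u,v=proj(n,p).astype(int); print(n,u,v)
    c=im[max(0,v-50):v+50,max(0,u-50):u+50]; a.append(cv2.resize(c,(400,400),interpolation=cv2.INTER_CUBIC))
cv2.imwrite("pics/g3.png",np.hstack(a))
E
```

```text
clock: 8.0
position: [454.0, -24.7, 186.9]
ee_rot: [0.998, 0.056, -0.003, 0.0]
contact_force: [-0.2, -0.5, -1.5]
gripper_width: 22.9
grasp_force: 59.2
t 8.0 pos [454.  -24.7 186.9] yaw 6.4 F along/lat/z -0.3 -0.5 -1.5 w 22.9 gf 59.2
row [ 0.0011 -0.0012 -0.0021] [ 0.0005  0.0056 -0.0002]
side 297 239
top 338 270
```

View pics/g3.png

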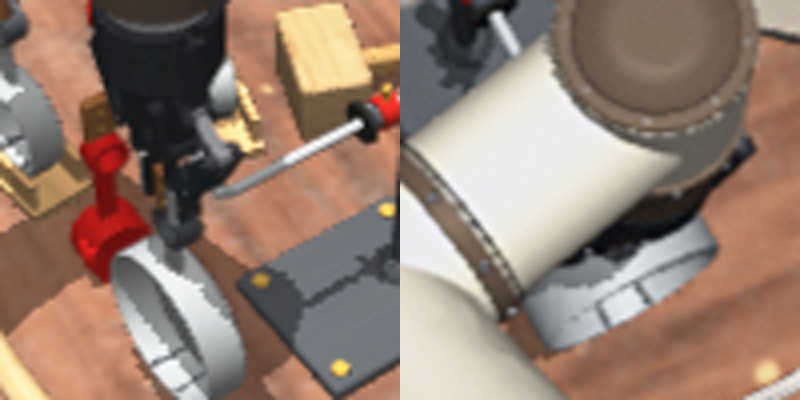

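Left half: the eye tube is at crop (182,225) and the rod tip at (218,193). The rod line extended passes a little above the eye. I'll quantify the eye's offset from the line.

```bash
python3 - <<'E'
from h import *
z=np.load("side2.npz");im=z['im'];P=cloud("side",z['d']);h=cv2.cvtColor(im,cv2.COLOR_BGR2HSV).astype(int)
c=np.array([454,-24.7]);e=np.array([np.cos(np.radians(6.4)),np.sin(np.radians(6.4))])
for k in (-5,5,15):print('pred eye',k,(proj("side",(*(c+k*e),201))-[297-50,239-50])*4)
m=(np.hypot(P[...,0]-459,P[...,1]+24)<32)&(P[...,2]>165)&(P[...,2]<222)
v,u=np.nonzero(m)
q=P[m]; dv=q[:,:2]-c; a=dv@e; l=dv@[-e[1],e[0]]
for lo in range(164,222,5):
    w=(q[:,2]>=lo)&(q[:,2]<lo+5)
    if w.sum(): print(lo,w.sum(),'along',np.percentile(a[w],[5,95]).round(),'lat',np.percentile(l[w],[5,50,95]).round(),'V',h[...,2][m][w].mean().round(),'S',h[...,1][m][w].mean().round())
w=(h[...,2][m]<110)&(q[:,2]<219)&(h[...,1][m]<80);print('dark px bbox crop',(u[w].min()-247)*4,(u[w].max()-247)*4,(v[w].min()-189)*4,(v[w].max()-189)*4)
r=(abs(P[...,0]-500)<18)&(abs(P[...,1]+16)<14)&(P[...,2]>190)&(P[...,2]<222)&(h[...,2]>80)
print('tip',P[r].mean(0).round(1),P[r][P[r][:,0].argsort()[:8]].round().tolist())
E
```

```text
pred eye -5 [162.44012425 225.53732666]
pred eye 5 [175.68236821 218.58078549]
pred eye 15 [188.83222865 211.67277611]
164 2 along [-3. -3.] lat [-9. -3.  3.] V 96.0 S 8.0
169 10 along [-4.  0.] lat [-10.  -5.   5.] V 91.0 S 6.0
174 3 along [-3.  0.] lat [-9. -5. -1.] V 88.0 S 6.0
179 4 along [-3. -0.] lat [-11. -11.   1.] V 91.0 S 5.0
184 5 along [-5.  2.] lat [-12.  -5.   1.] V 69.0 S 13.0
189 17 along [-5.  5.] lat [-14.   1.   8.] V 67.0 S 20.0
194 14 along [-4. 11.] lat [-17.  -4.  10.] V 59.0 S 29.0
199 11 along [-5. 23.] lat [-18. -16.  11.] V 53.0 S 22.0
204 24 along [-5. 31.] lat [-18. -14.  10.] V 71.0 S 30.0
209 8 along [-5. 10.] lat [-15. -13.   5.] V 59.0 S 20.0
214 4 along [-5. -4.] lat [-1.  2.  7.] V 70.0 S 95.0
219 3 along [-6. -4.] lat [-18.  -4.  11.] V 66.0 S 61.0
dark px bbox crop 152 200 208 268
tip [502.5 -19.5 203. ] [[488.0, -19.0, 206.0], [489.0, -22.0, 208.0], [490.0, -21.0, 202.0], [491.0, -18.0, 207.0], [492.0, -22.0, 206.0], [492.0, -22.0, 202.0], [493.0, -19.0, 207.0], [495.0, -22.0, 200.0]]
```

```bash
python3 -m handwheel '[[0.001,-0.0025,-0.002,0,0.005,0,-1],[0.001,-0.0025,-0.002,0,0.005,0,-1],[0.008,-0.0025,-0.002,0,0.005,0,-1],[0.014,-0.0025,-0.002,0,0.005,0,-1],[0.018,-0.0025,-0.002,0,0.005,0,-1],[0.022,-0.0025,-0.002,0,0.005,0,-1],[0.026,-0.0025,-0.002,0,0.005,0,-1],[0.030,-0.0025,-0.002,0,0.005,0,-1]]'; python3 -c "
from h import *
st()"; python3 -m handwheel '[[0.004,0,0,0,0,0,-1],[0.008,0,0,0,0,0,-1],[0.012,0,0,0,0,0,-1]]'; python3 -c "
from h import *
st()"
```

```text
clock: 9.1
position: [485.6, -18.1, 190.8]
ee_rot: [0.998, 0.056, 0.002, -0.0]
contact_force: [0.1, 0.3, -2.3]
gripper_width: 22.7
grasp_force: 59.3
t 9.1 pos [485.6 -18.1 190.8] yaw 6.4 F along/lat/z 0.2 0.3 -2.3 w 22.7 gf 59.3
clock: 9.48
position: [497.5, -16.8, 190.9]
ee_rot: [0.998, 0.056, 0.002, -0.0]
contact_force: [0.9, 0.3, -2.5]
gripper_width: 23.0
grasp_force: 59.3
t 9.47 pos [497.5 -16.8 190.9] yaw 6.4 F along/lat/z 0.9 0.2 -2.5 w 23.0 gf 59.3
```

```bash
python3 -m handwheel '[[0.006,0,0,0,0,0,-1],[0.012,0,0,0,0,0,-1],[0.018,0,0,0,0,0,-1],[0.025,0.0005,0,0,0,0,-1],[0.025,0.0005,0.003,0,0,0,-1],[0.025,0.0005,0.006,0,0,0,-1],[0.025,0.0005,0.006,0,0,0,-1]]'; python3 -c "
from h import *
st()"; python3 -m handwheel '[[0,0,0.002,0,0,0,-1],[0,0,0.002,0,0,0,-1],[0,0,0.002,0,0,0,-1]]'; python3 -c "
from h import *
st()"
```

```text
clock: 10.35
position: [521.7, -14.6, 184.6]
ee_rot: [0.998, 0.056, 0.002, -0.0]
contact_force: [-0.5, 0.7, -1.2]
gripper_width: 22.1
grasp_force: 59.3
t 10.35 pos [521.7 -14.6 184.6] yaw 6.4 F along/lat/z -0.4 0.8 -1.2 w 22.1 gf 59.3
clock: 10.72
position: [522.3, -14.5, 183.1]
ee_rot: [0.998, 0.056, 0.003, -0.0]
contact_force: [-0.3, 0.2, -2.3]
gripper_width: 22.7
grasp_force: 59.3
t 10.72 pos [522.3 -14.5 183.1] yaw 6.4 F along/lat/z -0.2 0.2 -2.3 w 22.7 gf 59.3
```

```bash
python3 -m handwheel '[[0.006,0,0.001,0,0,0,-1],[0.012,0,0.001,0,0,0,-1],[0.018,0,0.001,0,0,0,-1],[0.024,0,0.001,0,0,0,-1],[0.03,0,0.001,0,0,0,-1],[0.034,0,0.001,0,0,0,-1],[0.038,0,0.001,0,0,0,-1]]'; python3 -c "
from h import *
st()"; python3 -m handwheel '[[0.0015,0,0,0,0,0,-1],[0.003,0,0,0,0,0,-1],[0.0045,0,0,0,0,0,-1]]'; python3 -c "
from h import *
st()"; python3 -m handwheel '[[0.0015,0,0,0,0,0,-1],[0.003,0,0,0,0,0,-1]]'; python3 -c "
from h import *
st()"
```

```text
clock: 11.6
position: [560.2, -10.2, 182.1]
ee_rot: [0.998, 0.056, 0.002, -0.0]
contact_force: [0.4, 0.5, -1.6]
gripper_width: 22.8
grasp_force: 59.3
t 11.6 pos [560.2 -10.2 182.1] yaw 6.4 F along/lat/z 0.4 0.4 -1.6 w 22.8 gf 59.3
clock: 11.98
position: [564.5, -9.8, 182.3]
ee_rot: [0.998, 0.056, 0.003, -0.0]
contact_force: [-0.3, -0.8, -1.7]
gripper_width: 22.7
grasp_force: 59.3
t 11.97 pos [564.5  -9.8 182.3] yaw 6.4 F along/lat/z -0.4 -0.8 -1.7 w 22.7 gf 59.3
clock: 12.22
position: [567.5, -9.4, 182.3]
ee_rot: [0.998, 0.056, 0.003, -0.0]
contact_force: [-0.6, -0.1, -2.1]
gripper_width: 22.9
grasp_force: 59.3
t 12.22 pos [567.5  -9.4 182.3] yaw 6.4 F along/lat/z -0.7 -0.0 -2.1 w 22.9 gf 59.3
```

```bash
cat > ck.py <<'E'
import sys
from h import *
st(); f=read_state()['contact_force']; F=-(f[0]*.994+f[1]*.111); sys.exit(F>float(sys.argv[1]))
E
python3 -m handwheel '[[0.0015,0,0,0,0,0,-1],[0.003,0,0,0,0,0,-1]]' >/dev/null; python3 ck.py 3 && python3 -m handwheel '[[0.0015,0,0,0,0,0,-1],[0.003,0,0,0,0,0,-1]]' >/dev/null && python3 ck.py 3 && python3 -m handwheel '[[0.0015,0,0,0,0,0,-1],[0.003,0,0,0,0,0,-1]]' >/dev/null && python3 ck.py 3 && python3 -m handwheel '[[0.0015,0,0,0,0,0,-1],[0.003,0,0,0,0,0,-1]]' >/dev/null && python3 ck.py 3 && python3 -m handwheel '[[0.0015,0,0,0,0,0,-1],[0.003,0,0,0,0,0,-1]]' >/dev/null && python3 ck.py 3
```

```text
t 12.47 pos [570.5  -9.1 182.2] yaw 6.4 F along/lat/z -0.8 0.2 -2.2 w 22.7 gf 59.3False
```

```bash
sed -i 's/sys.exit(\(.*\))$/sys.exit(int(\1))/' ck.py
python3 -m handwheel '[[0.0015,0,0,0,0,0,-1],[0.003,0,0,0,0,0,-1]]' >/dev/null; python3 ck.py 3 && python3 -m handwheel '[[0.0015,0,0,0,0,0,-1],[0.003,0,0,0,0,0,-1]]' >/dev/null && python3 ck.py 3 && python3 -m handwheel '[[0.0015,0,0,0,0,0,-1],[0.003,0,0,0,0,0,-1]]' >/dev/null && python3 ck.py 3 && python3 -m handwheel '[[0.0015,0,0,0,0,0,-1],[0.003,0,0,0,0,0,-1]]' >/dev/null && python3 ck.py 3 && python3 -m handwheel '[[0.0015,0,0,0,0,0,-1],[0.003,0,0,0,0,0,-1]]' >/dev/null && python3 ck.py 3
```

```text
t 12.72 pos [573.5  -8.7 182.2] yaw 6.4 F along/lat/z -0.2 0.0 -2.4 w 22.4 gf 59.3
t 12.97 pos [576.5  -8.4 182.2] yaw 6.4 F along/lat/z 0.2 0.8 -1.7 w 22.7 gf 59.3
t 13.22 pos [579.5  -8.1 182.3] yaw 6.4 F along/lat/z 0.5 0.2 -2.7 w 22.8 gf 59.3
t 13.47 pos [582.5  -7.8 182.3] yaw 6.4 F along/lat/z -1.0 -0.5 -2.1 w 22.8 gf 59.3
t 13.72 pos [585.4  -7.4 182.3] yaw 6.4 F along/lat/z 0.0 -0.4 -1.6 w 23.0 gf 59.3
```

```bash

python3 -m handwheel '[[0.001,0,0,0,0,0,-1],[0.002,0,0,0,0,0,-1]]' >/dev/null; python3 ck.py 3 && python3 -m handwheel '[[0.001,0,0,0,0,0,-1],[0.002,0,0,0,0,0,-1]]' >/dev/null && python3 ck.py 3 && python3 -m handwheel '[[0.001,0,0,0,0,0,-1],[0.002,0,0,0,0,0,-1]]' >/dev/null && python3 ck.py 3 && python3 -m handwheel '[[0.001,0,0,0,0,0,-1],[0.002,0,0,0,0,0,-1]]' >/dev/null && python3 ck.py 3 && python3 -m handwheel '[[0.001,0,0,0,0,0,-1],[0.002,0,0,0,0,0,-1]]' >/dev/null && python3 ck.py 3
```

```text
t 13.97 pos [587.4  -7.2 182.3] yaw 6.4 F along/lat/z 0.7 0.5 -2.1 w 22.4 gf 59.3
t 14.22 pos [589.1  -7.  182.3] yaw 6.4 F along/lat/z -1.3 0.5 -1.1 w 23.0 gf 59.3
t 14.47 pos [590.   -7.  182.3] yaw 6.4 F along/lat/z -4.8 1.5 1.1 w 22.8 gf 59.6
```

```bash

python3 -m handwheel '[[0.0005,0,0,0,0,0,-1],[0.001,0,0,0,0,0,-1],[0.001,0,0,0,0,0,-1]]' >/dev/null; python3 ck.py 9 && python3 -m handwheel '[[0.0005,0,0,0,0,0,-1],[0.0005,0,0,0,0,0,-1]]' >/dev/null && python3 ck.py 9 && python3 -m handwheel '[[0.0005,0,0,0,0,0,-1],[0.0005,0,0,0,0,0,-1]]' >/dev/null && python3 ck.py 9 && python3 -m handwheel '[[0.0005,0,0,0,0,0,-1],[0.0005,0,0,0,0,0,-1]]' >/dev/null && python3 ck.py 9 
```

```text
t 14.85 pos [590.3  -7.  182.2] yaw 6.4 F along/lat/z -7.6 0.8 1.9 w 23.1 gf 59.8
t 15.1 pos [590.5  -7.  182.2] yaw 6.4 F along/lat/z -8.1 2.0 2.7 w 22.8 gf 59.8
t 15.35 pos [590.6  -6.9 182.3] yaw 6.4 F along/lat/z -8.2 0.7 3.1 w 22.7 gf 59.8
t 15.6 pos [590.8  -6.9 182.3] yaw 6.4 F along/lat/z -8.6 1.8 2.8 w 22.6 gf 59.9
```

```bash

python3 -m handwheel '[[0.0005,0,0,0,0,0,-1],[0.001,0,0,0,0,0,-1],[0.001,0,0,0,0,0,-1]]' >/dev/null; python3 ck.py 9.5 && python3 -m handwheel '[[0.0005,0,0,0,0,0,-1],[0.001,0,0,0,0,0,-1],[0.001,0,0,0,0,0,-1]]' >/dev/null && python3 ck.py 9.5 && python3 -m handwheel '[[0.0005,0,0,0,0,0,-1],[0.001,0,0,0,0,0,-1],[0.001,0,0,0,0,0,-1]]' >/dev/null && python3 ck.py 9.5
```

```text
t 15.97 pos [591.1  -6.9 182.3] yaw 6.4 F along/lat/z -10.1 1.6 3.8 w 23.0 gf 60.0
```

```bash

python3 -m handwheel '[[-0.001,0,0,0,0,0,-1],[-0.002,0,0,0,0,0,-1],[-0.002,0,0,0,0,0,-1]]' >/dev/null; python3 ck.py 9.5;  python3 -m handwheel '[[0,0,0.001,0,0,0,-1],[0,0,0.002,0,0,0,-1],[0,0,0.002,0,0,0,-1]]' >/dev/null; python3 ck.py 9.5; python3 -m handwheel '[[0,0,0.001,0,0,0,-1],[0,0,0.001,0,0,0,-1]]' >/dev/null; python3 ck.py 9.5
```

```text
t 16.35 pos [590.4  -6.9 182.2] yaw 6.4 F along/lat/z -6.6 0.6 2.8 w 23.3 gf 59.9
t 16.73 pos [590.4  -7.3 180. ] yaw 6.4 F along/lat/z -6.5 1.1 0.7 w 22.7 gf 59.8
t 16.98 pos [590.5  -7.3 179.1] yaw 6.4 F along/lat/z -5.4 -0.9 1.5 w 22.9 gf 59.8
```

```bash

python3 -m handwheel '[[0,0,0.001,0,0,0,-1],[0,0,0.001,0,0,0,-1]]' >/dev/null; python3 ck.py 9.5; python3 -m handwheel '[[0,0,0.001,0,0,0,-1],[0,0,0.001,0,0,0,-1]]' >/dev/null; python3 ck.py 9.5
```

```text
t 17.23 pos [590.5  -7.3 179. ] yaw 6.4 F along/lat/z -8.2 0.3 4.8 w 22.8 gf 60.1
t 17.48 pos [590.6  -7.4 179. ] yaw 6.4 F along/lat/z -9.8 0.6 8.8 w 22.9 gf 60.6
```

```bash

python3 -m handwheel '[[-0.001,0,-0.0015,0,0,0,-1],[-0.001,0,-0.0015,0,0,0,-1],[-0.001,0,-0.0015,0,0,0,-0.3],[-0.001,0,-0.0015,0,0,0,0],[-0.001,0,-0.0015,0,0,0,0.3],[-0.001,0,-0.0015,0,0,0,0.3],[-0.001,0,-0.0015,0,0,0,0.3]]' >/dev/null; python3 ck.py 9.5; python3 -m handwheel '[[-0.001,0,-0.02,0,0,0,0.3],[-0.001,0,-0.06,0,0,0,0.5],[-0.001,0,-0.12,0,0,0,1],[-0.001,0,-0.12,0,0,0,1]]' >/dev/null; python3 - <<'E'
from h import *
st();a=[]
go(446,240,300,10); 
for n,p in(("side",(580,-15,180)),("top",(560,-20,180))):
    im,d=get_image(n); np.savez(f"{n}3.npz",im=im,d=d); u,v=proj(n,p).astype(int); print(n,u,v)
    c=im[max(0,v-60):v+60,max(0,u-60):u+60]; a.append(cv2.resize(c,(400,400),interpolation=cv2.INTER_CUBIC))
cv2.imwrite("pics/g4.png",np.hstack(a))
E
```

```text
t 18.35 pos [592.   -6.6 178.9] yaw 6.4 F along/lat/z -1.3 -0.4 0.3 w 55.7 gf 0.0
t 18.85 pos [593.   -6.9 305.1] yaw 6.4 F along/lat/z -0.1 -0.5 0.1 w 85.4 gf 0.0
row [-0.1184 -0.2618  0.003 ] [ 0.0008 -0.0175 -0.0621]
side 330 229
top 324 241
```

View pics/g4.png

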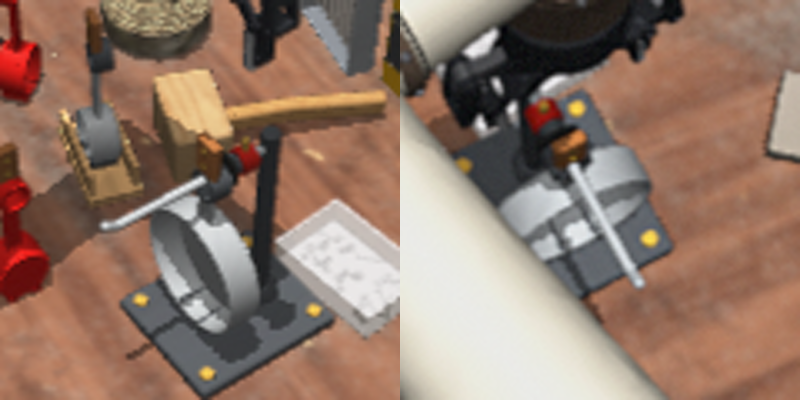

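The large pan hangs on the rod against the stop, with its grip at crop (208,155) in the side view, and nothing else has moved. Next is the medium pan.

```bash

python3 -m handwheel '[[-0.025,-0.055,0,0,0,-0.02,1],[-0.05,-0.11,0,0,0,-0.04,1],[-0.075,-0.165,0,0,0,-0.06,1],[-0.1,-0.22,0,0,0,-0.08,1],[-0.118,-0.262,0,0,0,-0.08,1],[-0.118,-0.262,0.03,0,0,-0.08,1],[-0.118,-0.262,0.06,0,0,-0.08,1],[-0.118,-0.262,0.06,0,0,-0.08,1]]' >/dev/null; python3 - <<'E'
from h import *
st();go(446,240,145,11)
E
```

```text
t 19.95 pos [442.  238.9 234.8] yaw 11.0 F along/lat/z 0.0 -0.3 1.1 w 85.6 gf 0.0
row [ 0.0044 -0.0007  0.0897] [0.0047 0.0022 0.0004]
```

```bash

python3 -m handwheel '[[0.004,-0.001,0.03,0.004,0.002,0,1],[0.004,-0.001,0.06,0.004,0.002,0,1],[0.004,-0.001,0.08,0.004,0.002,0,1],[0.004,-0.001,0.09,0.004,0.002,0,1],[0.004,-0.001,0.09,0.004,0.002,0,-1],[0.004,-0.001,0.09,0.004,0.002,0,-1],[0.004,-0.001,0.09,0.004,0.002,0,-1],[0.004,-0.001,0.09,0.004,0.002,0,-1],[0.004,-0.001,0.09,0.004,0.002,0,-1],[0.004,-0.001,0.09,0.004,0.002,0,-1]]' >/dev/null; python3 - <<'E'
from h import *
st();go(446,240,390,11);go(450,-23.5,390,6.4)
E
```

```text
t 21.2 pos [448.9 242.7 149.3] yaw 11.0 F along/lat/z -0.2 0.7 5.3 w 22.8 gf 59.4
row [-0.0011  0.001  -0.2408] [-0.0044 -0.0092  0.0006]
row [-0.0476  0.2604 -0.2423] [-0.0048 -0.009   0.0809]
```

```bash

python3 -m handwheel '[[0,0,0,0,0,0,-1],[0,0,-0.01,0,0,0,-1],[0,0,-0.03,0,0,0,-1],[0,0,-0.05,0,0,0,-1],[0,0,-0.05,0,0,0,-1],[0,0,-0.05,0,0,0,-1]]' ; python3 - <<'E'
from h import *
st();go(448,241,390,11);go(450,-23.5,390,6.4)
im,d=get_image("side");P=cloud("side",d);h=cv2.cvtColor(im,cv2.COLOR_BGR2HSV).astype(int)
near=(np.hypot(P[...,0]-447,P[...,1]-240)<60)
g=near&(h[...,1]>110)&(h[...,0]<25)&(P[...,2]>190);q=P[g];print('grip z',len(q),np.percentile(q[:,2],[5,95]).round())
s=near&(h[...,1]<40)&(h[...,2]>100)&(P[...,2]>50)&(P[...,2]<190);q=P[s];print('steel z',len(q),np.percentile(q[:,2],[1,3,97]).round())
z=np.load("side0.npz");im=z['im'];P=cloud("side",z['d']);h=cv2.cvtColor(im,cv2.COLOR_BGR2HSV).astype(int)
near=(np.hypot(P[...,0]-447,P[...,1]-240)<60)
g=near&(h[...,1]>110)&(h[...,0]<25)&(P[...,2]>150);q=P[g];print('grip z',len(q),np.percentile(q[:,2],[5,95]).round())
s=near&(h[...,1]<40)&(h[...,2]>100)&(P[...,2]>10)&(P[...,2]<145);q=P[s];print('steel z0',len(q),np.percentile(q[:,2],[1,3,97]).round())
E
```

```text
clock: 21.95
position: [446.9, 241.3, 197.0]
ee_rot: [0.995, 0.096, 0.002, -0.002]
contact_force: [-0.4, 0.0, -2.0]
gripper_width: 23.0
grasp_force: 59.0
t 21.95 pos [446.9 241.3 197. ] yaw 11.0 F along/lat/z -0.4 0.1 -2.0 w 23.0 gf 59.0
row [ 1.90e-03 -1.00e-04 -1.93e-01] [-0.0028 -0.0044 -0.0002]
row [-0.0466  0.26   -0.1939] [-0.003  -0.0043  0.0801]
grip z 58 [221. 464.]
steel z 423 [ 63.  65. 159.]
grip z 65 [176. 208.]
steel z0 404 [ 16.  18. 119.]
```

```bash

python3 -m handwheel '[[0,0,-0.06,0,0,0,-1],[0,0,-0.12,0,0,0,-1],[0,0,-0.17,0,0,0.01,-1],[0,0.005,-0.17,0,0,0.02,-1],[-0.01,0.06,-0.17,0,0,0.04,-1],[-0.02,0.12,-0.17,0,0,0.06,-1],[-0.03,0.18,-0.17,0,0,0.08,-1],[-0.04,0.235,-0.17,0,0,0.08,-1],[-0.0466,0.26,-0.17,0,0,0.08,-1],[-0.0466,0.26,-0.17,0,0,0.08,-1]]' >/dev/null ; python3 - <<'E'
from h import *
st();go(450,-22.5,192,6.4)
E
```

```text
t 23.25 pos [449.7 -24.6 365. ] yaw 6.2 F along/lat/z 0.4 -0.1 -2.2 w 22.2 gf 59.7
row [ 0.     -0.0013  0.1731] [-0.0041 -0.0029 -0.003 ]
```

```bash

python3 -m handwheel '[[0,-0.0015,0.05,0,0,0,-1],[0,-0.002,0.11,-0.004,-0.003,-0.003,-1],[0,-0.002,0.15,-0.004,-0.003,-0.003,-1],[0,-0.002,0.17,-0.004,-0.003,-0.003,-1],[0,-0.002,0.173,-0.004,-0.003,-0.003,-1],[0,-0.002,0.173,-0.004,-0.003,-0.003,-1]]' >/dev/null ; python3 - <<'E'
from h import *
st();go(450,-22.3,192,6.4)
im,d=get_image("side"); 
s=read_state()['position']
def an(im,d,c):
    P=cloud("side",d); h=cv2.cvtColor(im,cv2.COLOR_BGR2HSV).astype(int)
    e=np.array([np.cos(np.radians(6.4)),np.sin(np.radians(6.4))])
    m=(np.hypot(P[...,0]-c[0]-5,P[...,1]-c[1])<32)&(P[...,2]>165)&(P[...,2]<222)&(h[...,1]<60)
    q=P[m]; dv=q[:,:2]-c[:2]; a=dv@e; l=dv@[-e[1],e[0]]
    for lo in range(172,220,5):
        w=(q[:,2]>=lo)&(q[:,2]<lo+5)
        if w.sum(): print(lo,w.sum(),'lat',np.percentile(l[w],[5,50,95]).round(),'V',h[...,2][m][w].mean().round())
an(im,d,s); z=np.load("side2.npz"); print('large'); an(z['im'],z['d'],np.array([454,-24.7]))
cs=[]
for I,c in((im,s),(z['im'],np.array([454,-24.7,187]))):
    u,v=proj("side",(c[0]+5,c[1],c[2]+14)); M=np.float32([[10,0,200-10*u],[0,10,250-10*v]]); cs.append(cv2.warpAffine(I,M,(400,500),flags=cv2.INTER_CUBIC))
cv2.imwrite("pics/g5.png",np.hstack(cs))
E
```

```text
t 24.0 pos [451.8 -19.7 194.2] yaw 6.7 F along/lat/z -0.1 -0.1 -1.1 w 22.7 gf 59.6
row [-0.0021  0.0023  0.0022] [ 0.     -0.0038  0.0044]
172 4 lat [-8. -6.  1.] V 90.0
177 4 lat [-9. -6.  1.] V 88.0
182 5 lat [-10.  -9.  -0.] V 80.0
187 8 lat [-8.  1.  6.] V 69.0
192 14 lat [-13.   1.   9.] V 62.0
197 11 lat [-17.   5.  11.] V 54.0
202 14 lat [-18. -16.   1.] V 60.0
207 13 lat [-17. -15.   9.] V 62.0
212 16 lat [-16. -13.  -6.] V 63.0
large
172 3 lat [-9. -8. -5.] V 91.0
177 5 lat [-11.  -5.   2.] V 88.0
182 2 lat [-11.  -9.  -8.] V 75.0
187 18 lat [-13.   0.   8.] V 66.0
192 12 lat [-16.   6.  10.] V 59.0
197 8 lat [-18. -16.  10.] V 46.0
202 15 lat [-18. -14.   5.] V 62.0
207 15 lat [-17. -14.   7.] V 65.0
212 3 lat [-13.  -2.   1.] V 51.0
217 2 lat [-19. -12.  -5.] V 68.0
```

View pics/g5.png

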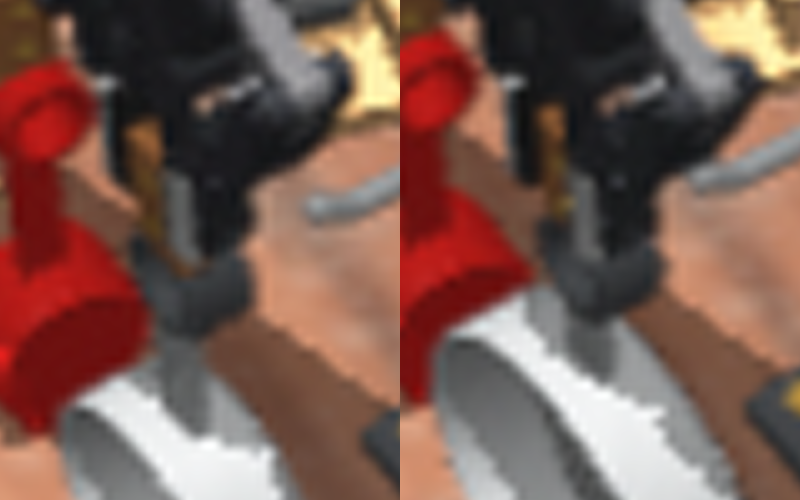

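Left is the medium pan's eye at about (192,285), right the large pan's at (598,268). The medium hangs about 5 mm lower in the jaws, so its eye is at roughly z=203 now, which is right for passing the tip.

```bash
python3 -m handwheel '[[0,0.002,0,0,-0.003,0.004,-1],[0,0.002,0,0,-0.003,0.004,-1],[0.008,0.002,0,0,-0.003,0.004,-1],[0.014,0.002,0,0,-0.003,0.004,-1],[0.018,0.002,0,0,-0.003,0.004,-1],[0.022,0.002,0,0,-0.003,0.004,-1],[0.026,0.002,0,0,-0.003,0.004,-1],[0.030,0.002,0,0,-0.003,0.004,-1]]' >/dev/null; python3 ck.py 3 && python3 -m handwheel '[[0.004,0,0,0,0,0,-1],[0.008,0,0,0,0,0,-1],[0.012,0,0,0,0,0,-1]]' >/dev/null;  python3 ck.py 3 && python3 -m handwheel '[[0.006,0,0,0,0,0,-1],[0.012,0,0,0,0,0,-1]]' >/dev/null;  python3 ck.py 3
```

```text
t 25.05 pos [481.8 -18.7 194.1] yaw 6.4 F along/lat/z 0.6 0.1 -1.3 w 22.5 gf 59.7
t 25.43 pos [493.8 -17.4 194.1] yaw 6.4 F along/lat/z -0.2 0.8 -1.6 w 22.5 gf 59.7
t 25.68 pos [505.9 -16.1 194.2] yaw 6.4 F along/lat/z -0.1 1.0 -1.3 w 22.9 gf 59.7
```

```bash
python3 -m handwheel '[[0.007,0,0,0,0,0,-1],[0.014,0,0,0,0,0,-1],[0.022,0,0,0,0,0,-1],[0.022,0,0.004,0,0,0,-1],[0.026,0,0.007,0,0,0,-1],[0.032,0,0.007,0,0,0,-1],[0.038,0,0.007,0,0,0,-1],[0.044,0,0.007,0,0,0,-1],[0.05,0,0.007,0,0,0,-1]]' >/dev/null; python3 ck.py 3 && python3 -m handwheel '[[0.0015,0,0,0,0,0,-1],[0.003,0,0,0,0,0,-1]]' >/dev/null && python3 ck.py 3 && python3 -m handwheel '[[0.0015,0,0,0,0,0,-1],[0.003,0,0,0,0,0,-1]]' >/dev/null && python3 ck.py 3 && python3 -m handwheel '[[0.001,0,0,0,0,0,-1],[0.002,0,0,0,0,0,-1]]' >/dev/null && python3 ck.py 3 && python3 -m handwheel '[[0.001,0,0,0,0,0,-1],[0.002,0,0,0,0,0,-1]]' >/dev/null && python3 ck.py 3 && python3 -m handwheel '[[0.001,0,0,0,0,0,-1],[0.002,0,0,0,0,0,-1]]' >/dev/null && python3 ck.py 3
```

```text
t 26.8 pos [555.6 -10.5 187.2] yaw 6.4 F along/lat/z 0.4 -0.4 -2.0 w 22.7 gf 59.7
t 27.05 pos [558.1 -10.2 187.1] yaw 6.4 F along/lat/z 0.1 0.5 -2.0 w 22.9 gf 59.7
t 27.3 pos [561.1  -9.9 187.2] yaw 6.4 F along/lat/z 0.3 -0.2 -2.0 w 22.6 gf 59.7
t 27.55 pos [563.1  -9.7 187.2] yaw 6.4 F along/lat/z -0.5 -1.0 -2.0 w 22.8 gf 59.7
t 27.8 pos [565.1  -9.4 187.2] yaw 6.4 F along/lat/z -0.2 0.6 -1.6 w 22.7 gf 59.7
t 28.05 pos [567.1  -9.2 187.2] yaw 6.4 F along/lat/z -0.2 -0.9 -1.8 w 22.7 gf 59.7
```

```bash
python3 -m handwheel '[[0.001,0,0.001,0,0,0,-1],[0.002,0,0.0015,0,0,0,-1]]' >/dev/null; python3 ck.py 3 && python3 -m handwheel '[[0.001,0,0,0,0,0,-1],[0.002,0,0,0,0,0,-1]]' >/dev/null && python3 ck.py 3 && python3 -m handwheel '[[0.001,0,0,0,0,0,-1],[0.002,0,0,0,0,0,-1]]' >/dev/null && python3 ck.py 3 && python3 -m handwheel '[[0.001,0,0,0,0,0,-1],[0.002,0,0,0,0,0,-1]]' >/dev/null && python3 ck.py 3 && python3 -m handwheel '[[0.001,0,0,0,0,0,-1],[0.002,0,0,0,0,0,-1]]' >/dev/null && python3 ck.py 3
```

```text
t 28.3 pos [569.   -9.  185.6] yaw 6.4 F along/lat/z -0.5 0.1 -1.2 w 22.6 gf 59.7
t 28.55 pos [571.1  -8.8 185.7] yaw 6.4 F along/lat/z 0.5 -1.3 -2.2 w 22.8 gf 59.7
t 28.8 pos [572.   -8.8 185.6] yaw 6.4 F along/lat/z -3.6 0.6 0.7 w 22.6 gf 59.8
```

```bash

python3 -m handwheel '[[0.0005,0,0,0,0,0,-1],[0.001,0,0,0,0,0,-1],[0.0015,0,0,0,0,0,-1],[0.0015,0,0,0,0,0,-1]]' >/dev/null; python3 ck.py 9 && python3 -m handwheel '[[0.0005,0,0,0,0,0,-1],[0.001,0,0,0,0,0,-1],[0.001,0,0,0,0,0,-1]]' >/dev/null && python3 ck.py 9 && python3 -m handwheel '[[0.0005,0,0,0,0,0,-1],[0.001,0,0,0,0,0,-1],[0.001,0,0,0,0,0,-1]]' >/dev/null && python3 ck.py 9 && python3 -m handwheel '[[0.0005,0,0,0,0,0,-1],[0.001,0,0,0,0,0,-1],[0.001,0,0,0,0,0,-1]]' >/dev/null && python3 ck.py 9 
```

```text
t 29.3 pos [572.6  -8.8 185.6] yaw 6.4 F along/lat/z -5.6 0.7 2.0 w 22.7 gf 60.0
t 29.68 pos [572.8  -8.8 185.6] yaw 6.4 F along/lat/z -8.1 0.7 3.8 w 22.5 gf 60.1
t 30.05 pos [573.   -8.8 185.6] yaw 6.4 F along/lat/z -9.9 1.7 5.0 w 22.8 gf 60.3
```

```bash

python3 -m handwheel '[[0.0005,0,0,0,0,0,-1],[0.001,0,0,0,0,0,-1],[0.001,0,0,0,0,0,-1]]' >/dev/null; python3 ck.py 9; 
python3 -m handwheel '[[-0.001,0,0,0,0,0,-1],[-0.002,0,0,0,0,0,-1],[-0.003,0,0,0,0,0,-1],[-0.003,0,0,0,0,0,-1]]' >/dev/null; python3 ck.py 9.5;  python3 -m handwheel '[[0,0,0.001,0,0,0,-1],[0,0,0.0015,0,0,0,-1],[0,0,0.0015,0,0,0,-1]]' >/dev/null; python3 ck.py 9.5; python3 -m handwheel '[[0,0,0.001,0,0,0,-1],[0,0,0.001,0,0,0,-1]]' >/dev/null; python3 ck.py 9.5
```

```text
t 30.43 pos [573.2  -8.8 185.6] yaw 6.4 F along/lat/z -12.4 1.3 5.8 w 22.3 gf 60.5
t 30.93 pos [573.   -8.8 185.6] yaw 6.4 F along/lat/z -5.4 0.4 1.1 w 22.2 gf 60.0
t 31.3 pos [573.   -8.9 184.2] yaw 6.4 F along/lat/z -4.8 -0.2 2.5 w 22.7 gf 60.1
t 31.55 pos [573.   -8.9 183.3] yaw 6.4 F along/lat/z -5.7 -0.1 3.2 w 22.9 gf 60.2
```

```bash

python3 -m handwheel '[[0,0,0.001,0,0,0,-1],[0,0,0.001,0,0,0,-1]]' >/dev/null; python3 ck.py 9.5; python3 -m handwheel '[[0,0,0.001,0,0,0,-1],[0,0,0.001,0,0,0,-1]]' >/dev/null; python3 ck.py 9.5
```

```text
t 31.8 pos [573.1  -8.9 183.2] yaw 6.4 F along/lat/z -7.4 0.2 5.8 w 22.4 gf 60.6
t 32.05 pos [573.2  -9.  183.1] yaw 6.4 F along/lat/z -9.5 1.5 9.1 w 22.6 gf 61.1
```

```bash

python3 -m handwheel '[[-0.001,0,-0.0015,0,0,0,-1],[-0.001,0,-0.0015,0,0,0,-1],[-0.001,0,-0.0015,0,0,0,-0.3],[-0.001,0,-0.0015,0,0,0,0],[-0.001,0,-0.0015,0,0,0,0.3],[-0.001,0,-0.0015,0,0,0,0.3],[-0.001,0,-0.0015,0,0,0,0.3]]' >/dev/null; python3 ck.py 9.5; python3 -m handwheel '[[-0.001,0,-0.02,0,0,0,0.3],[-0.001,0,-0.06,0,0,0,0.5],[-0.001,0,-0.12,0,0,0,1],[-0.001,0,-0.12,0,0,0,1],[-0.001,0,-0.12,0,0,0,1]]' >/dev/null; python3 - <<'E'
from h import *
st();go(605,219,300,-12)
im,d=get_image("side");np.savez("side4.npz",im=im,d=d)
u,v=proj("side",(580,-15,180)).astype(int);cv2.imwrite("pics/g6.png",cv2.resize(im[v-60:v+60,u-80:u+60],None,fx=4,fy=4,interpolation=cv2.INTER_CUBIC))
E
```

```text
t 32.92 pos [573.7  -8.5 182.7] yaw 6.4 F along/lat/z -0.1 -0.1 -0.7 w 55.3 gf 0.0
t 33.55 pos [572.1  -8.5 302.4] yaw 6.4 F along/lat/z 0.1 -0.4 -0.3 w 85.5 gf 0.0
row [ 0.0579 -0.2224  0.0026] [-0.0009 -0.0004  0.3205]
```

View pics/g6.png

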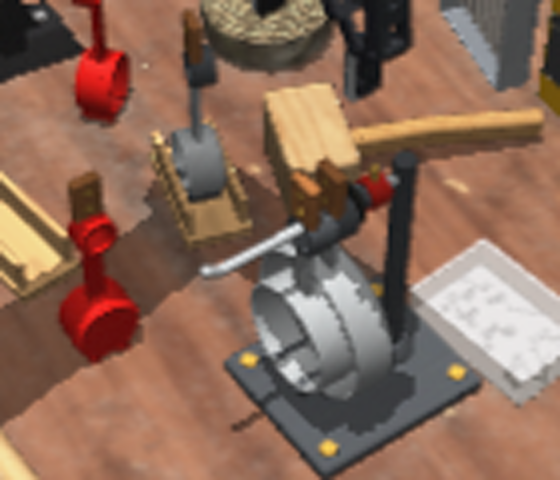

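Both pans hang nested, eye to eye, with their grips at crop (305,195) and (330,185). The small pan stands in its chock at (200,165) and everything else is in place. Next is the small pan. My picture budget is used up, so from here I go by numbers.

```bash

python3 -m handwheel '[[0.014,-0.055,0,0,0,0.08,1],[0.028,-0.11,0,0,0,0.16,1],[0.043,-0.165,0,0,0,0.24,1],[0.055,-0.21,0,0,0,0.32,1],[0.058,-0.222,0,0,0,0.32,1],[0.058,-0.222,0.04,0,0,0.32,1],[0.058,-0.222,0.08,0,0,0.32,1],[0.058,-0.222,0.08,0,0,0.32,1],[0.058,-0.222,0.08,0,0,0.32,1]]' >/dev/null; python3 - <<'E'
from h import *
st();go(604.5,219,129,-12)
E
```

```text
t 34.73 pos [606.4 218.  224.3] yaw -12.0 F along/lat/z -0.9 0.1 1.2 w 85.6 gf 0.0
row [-0.0024 -0.0005  0.0953] [-0.0007 -0.0027  0.0006]
```

```bash

python3 -m handwheel '[[-0.002,-0.0005,0.04,0,-0.002,0,1],[-0.002,-0.0005,0.075,0,-0.002,0,1],[-0.002,-0.0005,0.09,0,-0.002,0,1],[-0.002,-0.0005,0.093,0,-0.002,0,1],[-0.002,-0.0005,0.093,0,-0.002,0,1]]' >/dev/null; python3 ck.py 9;  python3 -m handwheel '[[0,0,0,0,0,0,-1],[0,0,0,0,0,0,-1],[0,0,0,0,0,0,-1],[0,0,0,0,0,0,-1],[0,0,0,0,0,0,-1],[0,0,0,0,0,0,-1],[0,0,0,0,0,0,-1]]' >/dev/null; python3 ck.py 9
```

```text
t 35.35 pos [604.9 219.8 131.6] yaw -11.9 F along/lat/z 0.3 -0.2 0.3 w 85.5 gf 0.0
t 36.23 pos [604.1 219.6 130.2] yaw -12.0 F along/lat/z 0.6 0.6 2.0 w 22.6 gf 59.1
```

```bash

python3 -m handwheel '[[0,0,-0.012,0,0,0,-1],[0,0,-0.03,0,0,0,-1],[0,0,-0.05,0,0,0,-1],[0,0,-0.11,0,0,0,-1],[0,0,-0.17,0,0,0,-1],[0,0,-0.22,0,0,0,-1],[0,0,-0.22,0,0,0,-1]]' >/dev/null; python3 - <<'E'
from h import *
st();go(452,-22.2,348,6.4)
E
```

```text
t 37.1 pos [605.3 219.4 355.6] yaw -12.0 F along/lat/z -0.2 0.5 -1.7 w 23.1 gf 59.1
row [-0.0999  0.2682  0.0052] [-0.0055 -0.0075 -0.3207]
```

```bash

python3 -m handwheel '[[-0.02,0.045,0,0,0,-0.05,-1],[-0.04,0.095,0,0,0,-0.12,-1],[-0.06,0.145,0,0,0,-0.2,-1],[-0.08,0.2,0,0,0,-0.28,-1],[-0.095,0.25,0,0,0,-0.32,-1],[-0.1,0.268,0,0,0,-0.32,-1],[-0.1,0.268,0.005,0,0,-0.32,-1],[-0.1,0.268,0.005,0,0,-0.32,-1]]' >/dev/null; python3 - <<'E'
from h import *
st();go(452,-22.2,190,6.4)
E
```

```text
t 38.1 pos [450.7 -21.6 343.5] yaw 6.4 F along/lat/z -0.1 0.7 -1.3 w 23.1 gf 59.1
row [0.0018 0.0009 0.1535] [-0.001   0.0036 -0.0003]
```

```bash

python3 -m handwheel '[[0,0.001,0.05,0,0,0,-1],[0,0.001,0.1,0,0,0,-1],[0,0.001,0.135,0,0.002,0,-1],[0,0.001,0.15,0,0.003,0,-1],[0,0.001,0.153,0,0.003,0,-1],[0,0.001,0.153,0,0.003,0,-1],[0,0.001,0.153,0,0.003,0,-1]]' >/dev/null; python3 - <<'E'
from h import *
st();go(452,-22.2,190,6.4)
im,d=get_image("side");np.savez("side5.npz",im=im,d=d); s=read_state()['position']
# eye outline vs the large pan's (side2, eye known to pass): mask of eye grey, bottom edge relative to the projected TCP+14
for nm,c in(("side2",np.array([454,-24.7,187.])),("side5",s)):
    z=np.load(nm+".npz");h=cv2.cvtColor(z['im'],cv2.COLOR_BGR2HSV).astype(int)
    u,v=proj("side",(c[0]+5,c[1],c[2]+14)); print(nm,'mm/px vertical',10/np.linalg.norm(proj("side",(c[0]+5,c[1],c[2]+24))-[u,v]))
    U=int(round(u));V=int(round(v))
    print('V cols',U-6,'..',U+6,'rows from',V-6); print(h[V-6:V+14,U-6:U+8,2])
E
```

```text
t 38.98 pos [451.3 -22.7 192.6] yaw 6.4 F along/lat/z -0.2 -0.8 -0.5 w 22.9 gf 59.1
row [ 0.0007 -0.0005  0.0026] [-0.0009 -0.0035 -0.0001]
side2 mm/px vertical 3.866199979252825
V cols 285 .. 297 rows from 238
[[110  81  78  79  90  83  40  29  29  29  27  37 109 171]
 [111  86  95 110  91  83  41  30  28  30  30  58 127 175]
 [103  79  81  77  89  85  49  31  29  29  31  39 112 177]
 [ 65  47  57  62  89  87  61  39  29  32  30  42 114 180]
 [ 54  39  39  56  91  92  52  27  30  37  40  53 126 188]
 [ 65  46  48  58  92  93  57  31  32  39  54  88 153 201]
 [ 66  53  57  67  87  99  87  38  48  54  64  62 121 201]
 [ 95  58  65  68  71  77  75  59  63  61  60  56  81 154]
 [ 99  74  69  73  70  60  63  62  58  56  54  51  82 158]
 [106  98  69  75  74  69  54  56  54  51  48  46  98 176]
 [124 118  84  67  72  66  48  50  47  45  42  59  95 147]
 [132 136 122  64  64  59  46  45  42  44  60  92 119 120]
 [139 141 130  78  53  45  43  50  60  85 109 114 118 120]
 [142 143 135 101  78  61  58  89 123 106 104 111 115 120]
 [156 146 135  95  84  85  89 110 145 121  99 106 112 116]
 [22
[... 844 characters left out ...]
0  68  67  59  66  65  63  61  58  55  55 123 205]
 [ 96  76  73  76  70  55  61  58  55  52  49  49 122 205]
 [124  96  66  74  69  54  54  52  50  47  46  73 143 206]
 [107  99  68  66  68  55  47  45  44  48  78 146 200 206]
 [112  97  79  64  57  48  43  41  55  89 114 117 147 197]
 [123 109  98  77  58  46  46  55  84 109 111 114 117 145]
 [111 109  95  82  79  73  77  95 103 104 106 110 114 118]
 [115 109  85  82  82  83  87  94 101 103 103 105 110 116]
 [118 115 105  83  82  82  87  93 101 102 102 103 107 112]
 [120 117 107  82  83  84  89  94 102 103 105 103 103 109]
 [124 120 108  82  82  86  92  95 100  99 101 102 102 104]
 [123 123 114  87  82  86  92  97 102 100 101 101 101 101]]
```

```bash
python3 -m handwheel '[[0,0,0.0015,0,-0.003,0,-1],[0.003,0,0.0015,0,-0.003,0,-1],[0.01,0,0.0015,0,-0.003,0,-1],[0.014,0,0.0015,0,-0.003,0,-1],[0.018,0,0.0015,0,-0.003,0,-1],[0.022,0,0.0015,0,-0.003,0,-1],[0.026,0,0.0015,0,-0.003,0,-1],[0.030,0,0.0015,0,-0.003,0,-1]]' >/dev/null; python3 ck.py 3 && python3 -m handwheel '[[0.004,0,0,0,0,0,-1],[0.008,0,0,0,0,0,-1],[0.012,0,0,0,0,0,-1]]' >/dev/null;  python3 ck.py 3 && python3 -m handwheel '[[0.006,0,0,0,0,0,-1],[0.012,0,0,0,0,0,-1]]' >/dev/null;  python3 ck.py 3
```

```text
t 40.02 pos [480.6 -19.8 190.4] yaw 6.4 F along/lat/z 0.9 0.2 -0.1 w 22.8 gf 59.1
t 40.4 pos [492.5 -18.4 190.3] yaw 6.4 F along/lat/z 0.9 0.1 -1.7 w 22.7 gf 59.1
t 40.65 pos [504.7 -17.1 190.4] yaw 6.4 F along/lat/z -0.4 0.6 -1.2 w 22.9 gf 59.1
```

```bash
python3 -m handwheel '[[0.006,0,0,0,0,0,-1],[0.012,-0.0005,0,0,0,0,-1],[0.017,-0.001,0,0,0,0,-1],[0.017,-0.001,0.004,0,0,0,-1],[0.019,-0.001,0.007,0,0,0,-1],[0.024,-0.001,0.007,0,0,0,-1],[0.029,-0.001,0.007,0,0,0,-1],[0.034,-0.001,0.007,0,0,0,-1]]' >/dev/null; python3 ck.py 3 && python3 -m handwheel '[[0.0015,0,0,0,0,0,-1],[0.003,0,0,0,0,0,-1]]' >/dev/null && python3 ck.py 3 && python3 -m handwheel '[[0.0015,0,0,0,0,0,-1],[0.003,0,0,0,0,0,-1]]' >/dev/null && python3 ck.py 3 && python3 -m handwheel '[[0.001,0,0,0,0,0,-1],[0.002,0,0,0,0,0,-1]]' >/dev/null && python3 ck.py 3 && python3 -m handwheel '[[0.001,0,0,0,0,0,-1],[0.002,0,0,0,0,0,-1]]' >/dev/null && python3 ck.py 3 && python3 -m handwheel '[[0.001,0,0,0,0,0,-1],[0.002,0,0,0,0,0,-1]]' >/dev/null && python3 ck.py 3
```

```text
t 41.65 pos [538.4 -12.3 183.4] yaw 6.4 F along/lat/z -0.9 0.4 -0.8 w 22.9 gf 59.1
t 41.9 pos [540.9 -12.  183.2] yaw 6.4 F along/lat/z 0.6 0.1 0.2 w 23.0 gf 59.1
t 42.15 pos [543.8 -11.7 183.3] yaw 6.4 F along/lat/z -0.4 0.4 -1.0 w 23.2 gf 59.1
t 42.4 pos [545.8 -11.5 183.3] yaw 6.4 F along/lat/z 0.9 -1.0 -0.5 w 22.8 gf 59.1
t 42.65 pos [547.8 -11.3 183.3] yaw 6.4 F along/lat/z 0.2 0.3 -0.1 w 22.6 gf 59.1
t 42.9 pos [549.2 -11.1 183.2] yaw 6.4 F along/lat/z -2.3 -0.1 0.9 w 22.5 gf 59.3
```

```bash

python3 -m handwheel '[[0.0005,0,0,0,0,0,-1],[0.001,0,0,0,0,0,-1],[0.0015,0,0,0,0,0,-1],[0.0015,0,0,0,0,0,-1]]' >/dev/null; python3 ck.py 9 && python3 -m handwheel '[[0.0005,0,0,0,0,0,-1],[0.001,0,0,0,0,0,-1],[0.001,0,0,0,0,0,-1]]' >/dev/null && python3 ck.py 9 && python3 -m handwheel '[[0.0005,0,0,0,0,0,-1],[0.001,0,0,0,0,0,-1],[0.001,0,0,0,0,0,-1]]' >/dev/null && python3 ck.py 9 && python3 -m handwheel '[[0.0005,0,0,0,0,0,-1],[0.001,0,0,0,0,0,-1],[0.001,0,0,0,0,0,-1]]' >/dev/null && python3 ck.py 9 
```

```text
t 43.4 pos [549.5 -11.3 183.1] yaw 6.4 F along/lat/z -5.8 1.1 1.9 w 22.7 gf 59.5
t 43.77 pos [549.7 -11.4 183.1] yaw 6.3 F along/lat/z -6.1 0.6 3.4 w 22.8 gf 59.6
t 44.15 pos [549.9 -11.4 183. ] yaw 6.3 F along/lat/z -8.6 1.0 3.9 w 22.7 gf 59.7
t 44.52 pos [550.1 -11.5 183. ] yaw 6.3 F along/lat/z -10.0 0.8 5.0 w 22.6 gf 59.8
```

```bash

python3 -m handwheel '[[0.0005,0,0,0,0,0,-1],[0.001,0,0,0,0,0,-1],[0.001,0,0,0,0,0,-1]]' >/dev/null; python3 ck.py 9; 
python3 -m handwheel '[[-0.001,0,0,0,0,0,-1],[-0.002,0,0,0,0,0,-1],[-0.003,0,0,0,0,0,-1],[-0.003,0,0,0,0,0,-1]]' >/dev/null; python3 ck.py 9.5;  python3 -m handwheel '[[0,0,0.001,0,0,0,-1],[0,0,0.0015,0,0,0,-1],[0,0,0.0015,0,0,0,-1]]' >/dev/null; python3 ck.py 9.5; python3 -m handwheel '[[0,0,0.001,0,0,0,-1],[0,0,0.001,0,0,0,-1]]' >/dev/null; python3 ck.py 9.5;python3 -m handwheel '[[0,0,0.001,0,0,0,-1],[0,0,0.001,0,0,0,-1]]' >/dev/null; python3 ck.py 9.5
```

```text
t 44.9 pos [550.3 -11.5 183. ] yaw 6.3 F along/lat/z -13.3 1.7 6.5 w 22.7 gf 59.9
t 45.4 pos [550.2 -11.4 183. ] yaw 6.3 F along/lat/z -6.3 0.5 1.3 w 22.4 gf 59.5
t 45.77 pos [550.2 -11.5 181.8] yaw 6.4 F along/lat/z -6.4 0.0 3.1 w 22.8 gf 59.6
t 46.02 pos [550.2 -11.6 180.7] yaw 6.3 F along/lat/z -6.7 -0.9 2.9 w 23.1 gf 59.7
t 46.27 pos [550.2 -11.6 180. ] yaw 6.4 F along/lat/z -7.0 -0.8 4.2 w 22.7 gf 59.9
```

```bash

python3 -m handwheel '[[0,0,0.001,0,0,0,-1],[0,0,0.001,0,0,0,-1]]' >/dev/null; python3 ck.py 9.5;python3 -m handwheel '[[-0.0005,0,0.001,0,0,0,-1],[-0.0005,0,0.001,0,0,0,-1]]' >/dev/null; python3 ck.py 9.5
```

```text
t 46.52 pos [550.3 -11.6 180. ] yaw 6.4 F along/lat/z -9.5 1.1 7.3 w 22.4 gf 60.3
t 46.77 pos [550.3 -11.6 179.9] yaw 6.4 F along/lat/z -8.5 0.8 11.2 w 23.0 gf 60.6
```

Resting on the rod. I'll ease off, release and rise clear.

```bash

python3 -m handwheel '[[-0.0005,0,-0.0015,0,0,0,-1],[-0.0005,0,-0.002,0,0,0,-1],[-0.0005,0,-0.002,0,0,0,-0.3],[-0.0005,0,-0.002,0,0,0,0],[-0.0005,0,-0.002,0,0,0,0.3],[-0.0005,0,-0.002,0,0,0,0.3],[-0.0005,0,-0.002,0,0,0,0.3]]' >/dev/null; python3 ck.py 9.5; python3 -m handwheel '[[-0.001,0,-0.02,0,0,0,0.3],[-0.001,0,-0.06,0,0,0,0.5],[-0.001,0,-0.12,0,0,0,1],[-0.001,0,-0.18,0,0,0,1],[-0.001,-0.06,-0.18,0,0,0,1],[-0.001,-0.12,-0.18,0,0,0,1],[-0.001,-0.18,-0.18,0,0,0,1],[-0.001,-0.18,-0.18,0,0,0,1]]' >/dev/null; python3 - <<'E'
from h import *
st(); e=np.array([.9938,.1115])
for n in("side","top"):
    im,d=get_image(n);P=cloud(n,d);h=cv2.cvtColor(im,cv2.COLOR_BGR2HSV).astype(int)
    # brown grips on the rod: heights and gaps along the rod
    l=(P[...,:2]-[560,-12])@np.array([-e[1],e[0]]); a=(P[...,:2]-[560,-12])@e
    g=(abs(l)<18)&(a>-45)&(a<60)&(P[...,2]>205)&(P[...,2]<260)&(h[...,1]>110)&(h[...,0]>5)&(h[...,0]<25)
    q=a[g];print(n,g.sum(),'along hist',np.histogram(q,bins=range(-45,61,5))[0],'z95',np.percentile(P[g][:,2],95).round())
    # by each third
    for lo,hi in((-30,0),(0,22),(22,45)):
        w=g&(a>=lo)&(a<hi)
        if w.sum():print('  ',a[w].mean().round(1),l[w].mean().round(1),P[w][:,2].max().round())
    z=np.load(n+"0.npz"); df=np.abs(im.astype(int)-z['im']).max(2)>60
    for nm,p in dict(mallet=(690,198,30),gouge=(357,-5,15),sand=(609,-208,20),box=(740,-22,20),red1=(457,119,100),red2=(580,351,90),tape=(395,-320,10)).items():
        u,v=proj(n,p).astype(int); print('  ',nm,df[max(0,v-12):v+12,max(0,u-12):u+12].mean().round(2),end='')
    print()
E
```

```text
t 47.65 pos [551.4 -10.8 179.8] yaw 6.4 F along/lat/z 0.6 0.5 -0.4 w 55.6 gf 0.0
t 48.65 pos [529.9 171.3 359.2] yaw 6.7 F along/lat/z -0.2 -0.3 -0.4 w 85.5 gf 0.0
side 241 along hist [ 0  0  0  0  0 18 49 12  0 15 56 14  0 14 50 13  0  0  0  0  0] z95 243.0
   -13.2 -2.7 245.0
   7.4 -3.7 245.0
   27.3 -3.8 244.0
   mallet 0.16   gouge 0.0   sand 0.0   box 0.0   red1 0.12   red2 0.06   tape 0.0
top 251 along hist [ 0  0  0  0  0  0 53 20  6  0 51 24  3  1 59 24  4  0  6  0  0] z95 246.0
   -10.8 3.6 248.0
   9.1 3.1 248.0
   28.9 2.3 249.0
   mallet 0.8   gouge 0.0   sand 0.0   box 0.0   red1 0.0   red2 0.77   tape 0.0
```

```bash
python3 -c "
from h import *
print(job_done())"
```

```text
the job is handed in; nothing more can be done
None
```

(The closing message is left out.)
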